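Turn over used ignition coils, read the mark moulded underneath and sort them

ROBOT

A 7-joint arm with a two-finger parallel gripper is mounted at the origin on the work surface. World frame = base frame: x ahead of the robot, y to its left, z up, the work surface at z = 0. Lengths are in mm, angles in rad, forces in N, time in s.
With the tool pointing down it reaches from about 400 to 850 mm from the base axis. Payload 4.5 kg.
Tool frame: the origin (TCP) lies midway between the tips of the shut fingers; the grasp point (between the pads) lies 19 mm behind it; x points along the fingers, z is the direction in which the jaws open and shut, and the axes are right-handed (so a half turn about x gives the same grasp; the last joint's range is limited). The gripper opens to 85 mm and grips with 20 to 120 N. Pads are 22 mm wide; open, the fingers measure 114 mm over their backs; the gripper's body (76 mm by 85 mm) begins 54 mm behind the grasp point. The pads swing forward as they close: fully open they stand 13 mm farther back than shut.
Start: joints at [-1.267, 0.689, -0.195, 1.565, 0.157, 0.902, -0.215], TCP at [166.566, 602.42, 231.317] pointing down, gripper open.
Joint ranges: [-3.01, 3.01], [-0.46, 2.08], [-1.47, 1.51], [0.13, 2.56], [-1, 4.14], [0.04, 2.09], [-2.66, 2.66]. Speed limits (rad/s): [2.57, 2.57, 3.14, 3.14, 3.14, 3.14, 3.14].

INTERFACE

Orientations are given as a unit quaternion [x, y, z, w].
In Python, from plant import env gives the robot as it stands. The module is installed in compiled form; this text tells all that it offers.
- The arm moves only by the tool carry_out, never from a script. Its argument "increments" is a list of rows, each a list of 3 entries, a list of its own where there are three numbers: the turn, a rotation vector about the tool's x, y, z in units of 6 degrees (1.0 is 6 degrees), then the shift along the tool's x, y, z in mm, then the closure in counts, from 0 (fully open) to 255 (shut). In form: [[[ax, ay, az], [tx, ty, tz], hand], ...]. A call has 1 to 8 rows; each row shifts and turns the pose as measured when the row begins, along the tool's axes as they then stand; what a row does not reach is not made up. A row lasts 1/10 s, in which the tool goes at most 50 mm and 8.59 degrees, less where a joint would pass 70% of its speed; a pose out of reach is approached as far as the arm can. A call is refused whole if a number of a shift passes 50 or a number of a turn 1, either way. A call with a gripper value outside its range is refused whole. The fingers move at their own pace and stop on an object; "squeeze" is the grip in N (left out, the last holds). Time passes only in rows, so rows that do not move let the fingers close. It gives the time, the measured TCP pose, the force and the opening at its end, in the units of the state.
- env.state(): the state, without advancing time (a new reading comes with each control period).
- env.read_camera(name): name is "side" or "top"; returns a dict with "img" (480x640x3 uint8, red, green, blue), "range_z" (480x640 float32, mm along the optical axis (not along the pixel's ray), 0 where there is no reading), "camera_matrix" (3x3 intrinsics, pixels), "camera_from_world" (4x4, takes a point from world to camera coordinates). Camera axes: x right, y down, z forward; pixel columns grow to the right and rows downward; lengths in mm; the calibration is good to about 2 mm. A picture is of the moment at which its call begins.
- env.close_job(): hands the job in, once; it reports no verdict.
Trained networks look in the newest picture that a camera, given by its name, has taken for a name from the list of things; names that differ only in an ending like _2 or _b are one class to them, and where a whole thing is asked for, a point or a joint stands for the part that bears it (a point fixed in the world has none). Each returns a list of dicts, best first, with "score" (0 to 1); they miss things now and then, are a little off and sometimes report something else, mostly with a low value. They report only what shows in the picture. A call takes as long as a camera call. They do not tell look-alikes from the thing itself.
- env.spot_in(label, camera): "point" ([x, y, z] in mm, in world coordinates, good to about 4 mm: the middle of the surface that is visible of it).
- env.silhouettes(label, camera): "region" (480x640 bool, what is visible of it).
- env.pinpoint(label, camera): "point" ([x, y, z] in mm, in world coordinates, good to about 4 mm: a listed point, or the origin of a listed thing).
The state is a dict: "time": time; "q": joint angles; "joint_velocities": joint speeds; "tau": joint torques, N m; "ee_pos": TCP position; "eef_rot": TCP orientation; "ft_force": force on the tool from outside, world axes, zero at the start; "wrist_torque": the same for the moment, N m; "opening": finger opening in mm.
Only numpy, scipy, OpenCV 4.12 (cv2) and the standard library are available. Lean on these libraries where they do the work, as an engineer would, in place of code of your own. Each camera call takes 0.05 s, during which the arm holds its last target.

TASK

Turn over each of the two used ignition coils on the cardboard to read the mark moulded in its underside (one round boss in the middle, or two bosses near the ends), and leave it upside down, mark up, lying flat on the floor of the grey tray stencilled with the same number of yellow dots. Set the coils down, do not drop them; leave the coils waiting in the yellow crate and the other things on the bench where they are.

Things in the scene. Friction and masses are not known exactly. Their poses are not given: they have to be found in the camera images.
- coil_1_mid (a point): Used ignition coil, dark plastic, about 0.35 kg. Block 56 long (its x) x 46 wide (its y) x 36 high; on it two round towers (17 dia, x +/-17, y +9) and a plug shroud (26 x 14, y -13), 14 higher: 50 overall. Lies steadily on a long side, or upside down on towers and shroud. Point: its centre, 25 mm above the underside; x along its length, z from underside to towers.
- coil_2_mid (a point): Ignition coil like coil_1. Underside of every coil: a pocket 48 x 38, 8 deep, in a 4 mm rim. In the pocket, rising to 1 mm below the rim, the mark: EITHER one round boss (14 dia) in the middle OR two bosses (10 dia) at x +/-18, middle clear. (Rules call its first boss coil_N_boss: x 0 or x -18.) Point: its centre, 25 mm above the underside; x along its length, z from underside to towers.
- coil_3_mid (a point): Ignition coil like coil_1. The flat end faces (x +/-28, 46 wide, up to 36 mm above the underside) are the grip of every coil. At the start two of the four coils stand on the card and two wait in the crate, all towers up; which ones varies. Point: its centre, 25 mm above the underside; x along its length, z from underside to towers.
- coil_4_mid (a point): Ignition coil like coil_1. The four look alike from all sides but below; two bear one mark and two the other, in no given order, so both coils on the card may bear the same one. Point: its centre, 25 mm above the underside; x along its length, z from underside to towers.
- tray_one: Tray for coils marked with one boss. Fixed shallow grey steel tray, 230 (its x) x 160 (its y), floor 3 mm thick, walls 3 mm thick and 22 mm high all round; 30 mm flange along its -x side at rim height, stencilled with one yellow dot (18 mm). Room for two coils side by side along x. Origin: centre of its underside, on the bench.
- tray_two: Tray for coils marked with two bosses. Fixed shallow grey steel tray, 230 (its x) x 160 (its y), floor 3 mm thick, walls 3 mm thick and 22 mm high all round; 30 mm flange along its -x side at rim height, stencilled with two yellow dots (18 mm). Room for two coils side by side along x. Origin: centre of its underside, on the bench.
- card: Fixed sheet of cardboard on the bench, 250 (x) x 260 (y) x 3 mm, on which the two coils to be sorted stand. Origin: centre of its underside.
- crate: Fixed yellow crate, 100 (x) x 196 (y) x 32 high, floor 3 mm, beyond one of the trays, holding the two coils that are left alone. Origin: centre of its underside.
- reservoir_mid (a point): Bystander: white brake-fluid reservoir with yellow cap, 55 x 95 x 85 mm; point at its centre.
- spanner_grip (a point): Bystander: steel spanner about 190 mm long lying on the bench; point on its handle.
Things that resemble listed ones, but are neither listed nor needed, are in the scene too. Leave any turquoise look-alike of the part that bears coil_2_mid alone. Leave any orange look-alike of the part that bears coil_4_mid alone.

How it is judged:
By the outcome, as a careful person would: the job done as asked, in the order asked, and still so for the second after the job is handed in, with the robot touching nothing.
It also fails if it takes over 72 s, if anything falls off the work surface, if the arm or the gripper's body presses on something with over 40 N, if the wrist force passes 120 N, or if a joint passes its speed limit or range.

## Working session

There is one attempt and no reset: what is moved stays moved. The work goes in short steps, Python scripts to look and compute and a tool call to move; the robot and the scene stay as the last step left them, time stands still between calls to the robot, and variables do not carry over. Pictures are saved under pics/ and viewed, and the job is handed in when it is done.

Besides the shell and the picture viewer there is one more tool, called after ">>>" in YAML: its name, and indented under it one key for each argument. carry_out: Moves the arm, as the interface text tells. Its arguments: {"type":"object","properties":{"increments":{"type":"array","items":{"type":"array"}},"squeeze":{"type":"number"}},"required":["increments"]}

```bash
mkdir -p pics; ls
cat > h.py <<'E'
from plant import env
import numpy as np, cv2
from scipy.spatial.transform import Rotation as R
def shot(cam,fn,crop=None,scale=1):
    c=env.read_camera(cam); im=c['img'][:,:,::-1].copy()
    if crop: 
        x0,y0,x1,y1=crop; im=im[y0:y1,x0:x1]
    if scale!=1: im=cv2.resize(im,None,fx=scale,fy=scale,interpolation=cv2.INTER_CUBIC)
    cv2.imwrite('pics/'+fn,im); return c
def proj(c,p):
    q=c['camera_from_world']@np.r_[p,1]; u=c['camera_matrix']@q[:3]; return u[:2]/u[2]
def cloud(c):
    K=c['camera_matrix'];z=c['range_z'].astype(float);v,u=np.mgrid[0:480,0:640]
    P=np.stack([(u-K[0,2])/K[0,0]*z,(v-K[1,2])/K[1,1]*z,z,np.ones_like(z)],-1)
    W=P@np.linalg.inv(c['camera_from_world']).T
    W[z==0]=np.nan
    return W[...,:3]
E
python3 - <<'E'
from h import *
c=shot('top','t0.png'); 
for l in ['coil_1_mid','tray_one','tray_two','card','crate','reservoir_mid','spanner_grip']:
    for r in env.pinpoint(l,'top'): print(l,np.round(r['point']),round(r['score'],2),np.round(proj(c,r['point'])))
c=shot('side','s0.png'); 
for l in ['coil_1_mid']:
    for r in env.pinpoint(l,'side'): print(l,np.round(r['point']),round(r['score'],2),np.round(proj(c,r['point'])))
s=env.state(); print(s); print(R.from_quat(s['eef_rot']).as_matrix().round(3))
print(np.linalg.inv(c['camera_from_world']).round(2))
E
```

```text
pics
coil_1_mid [617. 319.  30.] 0.68 [187. 193.]
tray_one [ 427. -295.   -3.] 0.89 [438. 273.]
tray_two [435. 264.   2.] 0.8 [209. 269.]
card [526. -11.   1.] 0.82 [322. 232.]
card [454. -65.  27.] 0.7 [344. 261.]
crate [622. 272.  -1.] 0.74 [208. 194.]
crate [714. -13.   2.] 0.72 [323. 158.]
reservoir_mid [ 624. -275.   43.] 0.88 [432. 190.]
reservoir_mid [619. 319.  28.] 0.18 [187. 193.]
spanner_grip [714. -12.   2.] 0.65 [323. 158.]
coil_1_mid [626. 319.  26.] 0.66 [215. 365.]
{'time': 0.5, 'q': array([-1.26720241,  0.68911639, -0.19460351,  1.56539006,  0.15729329,
        0.90251529, -0.21514034]), 'joint_velocities': array([ 0.00078656, -0.00156999, -0.00110041, -0.00100093,  0.001082  ,
        0.00118342,  0.00204911]), 'tau': array([ 6.92262474e-04, -5.39137387e+01, -1.26525957e+00, -1.58736277e+01,
        9.99565178e-03,  2.52966143e-03, -5.60207614e-07]), 'ee_pos': array([166.54961448, 602.3660044 , 231.28249119]), 'eef_rot': array([-0.42821925,  0.56271753,  0.42820304,  0.56268945]), 'ft_force': array([-0.18774514,  0.42016019, -0.0543223 ]), 'wrist_torque': array([-0.04869738,  0.05627556,  0.01256791]), 'opening': 85.44568581950661}
[[-0.    -0.964  0.267]
 [-0.     0.267  0.964]
 [-1.     0.    -0.   ]]
[[-9.8000e-01 -1.4000e-01  1.1000e-01  3.8072e+02]
 [-1.7000e-01  7.5000e-01 -6.4000e-01  6.6155e+02]
 [ 0.0000e+00 -6.5000e-01 -7.6000e-01  8.3361e+02]
 [ 0.0000e+00  0.0000e+00  0.0000e+00  1.0000e+00]]
```

View pics/t0.png

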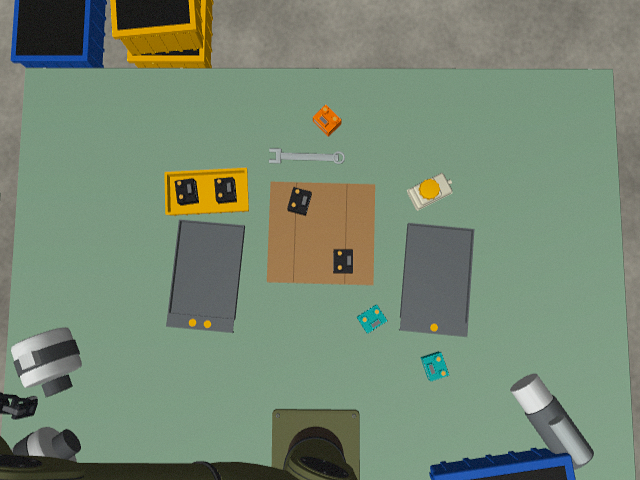

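View pics/s0.png

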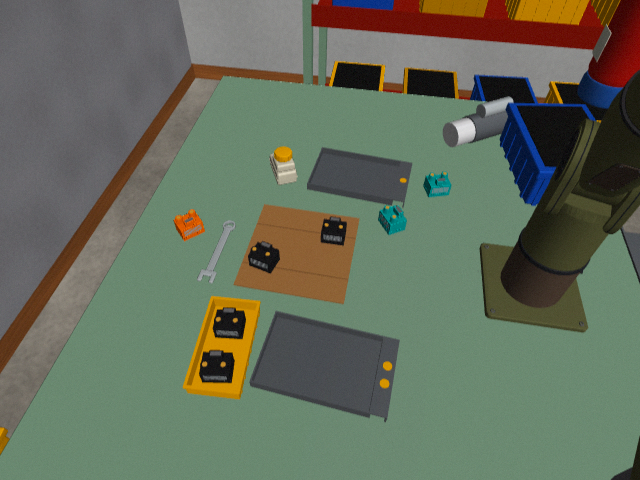

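The two coils on the card are the dark ones at top pixels (300,201) and (343,261). The dark pair at (187,191) and (225,190) is in the crate, and the turquoise and orange ones are look-alikes. I'll enlarge the crop and measure the poses.

Run:
```python
from h import *
c=shot('top','t1.png',(260,170,385,295),5)
W=cloud(c)
print(c['camera_matrix'].round(1), np.linalg.inv(c['camera_from_world']).round(3))
print('nan frac',np.isnan(W[...,2]).mean(), 'card z',np.nanmedian(W[220:240,310:320,2]),np.nanstd(W[225:235,310:320,2]))
ims=c['img'].astype(int).sum(2)
for (u,v) in [(300,201),(343,261)]:
    sub=W[v-20:v+20,u-20:u+20].reshape(-1,3); m=sub[:,2]>25
    P=sub[m]; top=P[P[:,2]>46]; body=P[(P[:,2]<44)]
    r=cv2.minAreaRect(P[:,:2].astype(np.float32)); print(u,v,len(P),r, np.percentile(P[:,2],[5,50,95]).round(1))
    print('top pts mean',top.mean(0).round(1),len(top),'all mean',P.mean(0).round(1))
d=shot('side','s1.png',(230,190,370,295),5)
print(d['camera_matrix'].round(1))
for l in ['tray_one','tray_two']: print(l,[ (np.round(r['point']),round(r['score'],2)) for r in env.pinpoint(l,'side')])
```

```text
[[591.6   0.  315.5]
 [  0.  591.6 239.2]
 [  0.    0.    1. ]] [[ 5.000000e-03 -9.930000e-01  1.180000e-01  3.372730e+02]
 [-1.000000e+00 -4.000000e-03  1.000000e-02 -1.063500e+01]
 [-1.000000e-02 -1.180000e-01 -9.930000e-01  1.444962e+03]
 [ 0.000000e+00  0.000000e+00  0.000000e+00  1.000000e+00]]
nan frac 0.0041015625 card z 3.195095071318292 3.1981849353701035
300 201 462 ((598.87158203125, 44.344886779785156), (46.460662841796875, 56.57706832885742), 75.10948181152344) [33.8 41.2 55.5]
top pts mean [598.9  43.8  52.7] 158 all mean [597.4  44.   43.7]
343 261 467 ((453.2637023925781, -60.848690032958984), (45.611568450927734, 56.87151336669922), 89.845947265625) [33.9 41.1 55.9]
top pts mean [453.2 -61.5  52.7] 165 all mean [452.4 -60.5  43.6]
[[451.7   0.  312.5]
 [  0.  451.7 241.9]
 [  0.    0.    1. ]]
tray_one [(array([ 427., -291.,    3.]), 0.72)]
tray_two [(array([433., 268.,  -1.]), 0.72)]
```

Run:
```python
import cv2
print(cv2.imread('pics/t1.png').shape)
```

```text
(625, 625, 3)
```

View pics/t1.png

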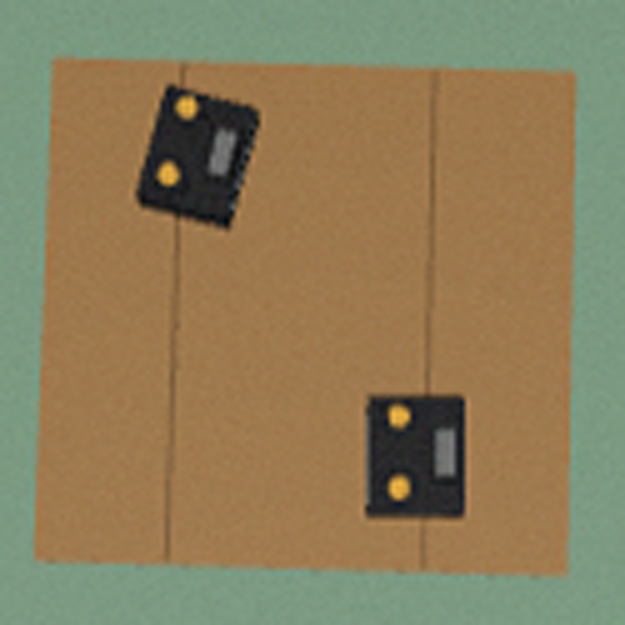

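View pics/s1.png

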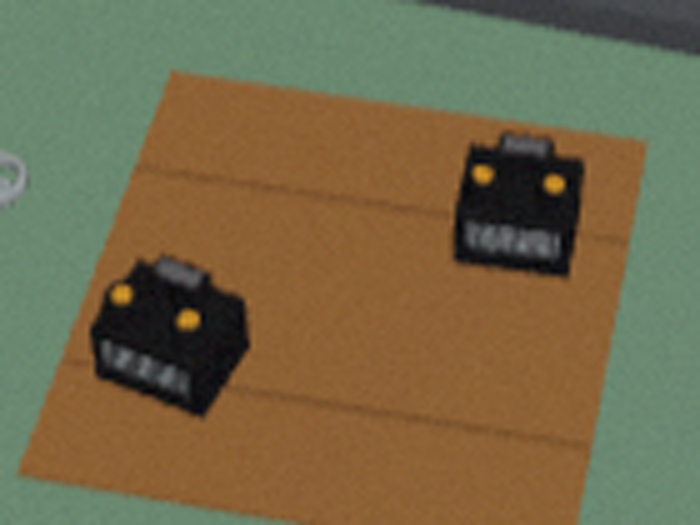

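Both coils have their towers to +y. Coil A is at (598,44), yaw −15°, and coil B at (453,−61), yaw 0°. For each I'll tip 90° about its long axis onto its side, regrasp, and tip another 90°. I'll write a planner helper and make the first move.

```bash
cat >> h.py <<'E'
import json,os
def cur():
    s=env.state(); 
    d={'q':s['q'].tolist(),'p':s['ee_pos'].tolist(),'r':s['eef_rot'].tolist()}
    open('log.jsonl','a').write(json.dumps(d)+'\n')
    return np.array(s['ee_pos']),R.from_quat(s['eef_rot']),s
def tool(yaw,phi):
    """tool z = coil x at yaw (deg); phi tilt about coil x from straight down"""
    base=R.from_matrix(np.array([[0,0,1],[0,1,0],[-1,0,0]]).astype(float))  # cols: x=(0,0,-1), y=(0,1,0), z=(1,0,0)
    return R.from_euler('z',yaw,degrees=True)*R.from_euler('x',phi,degrees=True)*base
def plan(p0,r0,p1,r1,n,hand,pivot=None,bs=0):
    """interpolate; pivot: keep point at tool-frame offset (mm along x) moving linearly"""
    dr=(r0.inv()*r1).as_rotvec(); off=np.array([pivot or 0,0,0.])
    a=p0+r0.apply(off); b=p1+r1.apply(off); rows=[];p,r=p0,r0
    for i in range(1,n+1):
        rt=r0*R.from_rotvec(dr*i/n); pt=a+(b-a)*i/n-rt.apply(off)
        t=np.degrees((r.inv()*rt).as_rotvec())/6; s=r.inv().apply(pt-p)
        t=np.round(t,2); s=np.round(s,1)
        rows.append([[float(x)+0. for x in t],[float(x)+0. for x in s],hand])
        p=p+r.apply(s); r=r*R.from_rotvec(np.radians(t*6))
    for i in range(0,len(rows),8): print(json.dumps(rows[i:i+8]))
    return p,r
def rep(s): print('t',round(s['time'],2),'p',np.round(s['ee_pos'],1),'open',round(s['opening'],1),'F',np.round(s['ft_force'],1),'q',np.round(s['q'],2))
E
python3 - <<'E'
from h import *
p,r,s=cur(); rep(s)
plan(p,r,np.array([598,60,180.]),tool(-15,0),16,0)
E
```

```text
t 0.7 p [166.6 602.4 231.4] open 85.4 F [ 0.3 -0.9 -0.4] q [-1.27  0.69 -0.19  1.57  0.16  0.9  -0.22]
[[[0.93, 0.0, 0.0], [3.2, -35.0, -25.5], 0], [[0.94, 0.0, 0.0], [3.2, -37.4, -21.9], 0], [[0.93, 0.0, 0.0], [3.2, -39.3, -18.2], 0], [[0.93, 0.0, 0.0], [3.2, -40.9, -14.3], 0], [[0.93, 0.0, 0.0], [3.2, -42.1, -10.3], 0], [[0.94, 0.0, 0.0], [3.2, -42.9, -6.1], 0], [[0.93, 0.0, 0.0], [3.2, -43.2, -1.8], 0], [[0.93, 0.0, 0.0], [3.2, -43.3, 2.4], 0]]
[[[0.93, 0.0, 0.0], [3.3, -42.8, 6.5], 0], [[0.94, 0.0, 0.0], [3.2, -42.0, 10.7], 0], [[0.93, 0.0, 0.0], [3.2, -40.7, 14.8], 0], [[0.93, 0.0, 0.0], [3.2, -39.1, 18.6], 0], [[0.94, 0.0, 0.0], [3.2, -37.1, 22.4], 0], [[0.93, 0.0, 0.0], [3.2, -34.7, 25.9], 0], [[0.93, 0.0, 0.0], [3.2, -32.0, 29.2], 0], [[0.93, 0.0, 0.0], [3.2, -29.1, 32.1], 0]]
```

>>> carry_out:
  increments:
    - [[0.93,0,0],[3,-35,-25],0]
    - [[0.93,0,0],[3,-37,-22],0]
    - [[0.93,0,0],[3,-39,-18],0]
    - [[0.93,0,0],[3,-41,-14],0]
    - [[0.93,0,0],[3,-42,-10],0]
    - [[0.93,0,0],[3,-43,-6],0]
    - [[0.93,0,0],[3,-43,-2],0]
    - [[0.93,0,0],[3,-43,2],0]

```text
time: 1.5
ee_pos: [380.8, 331.3, 205.3]
eef_rot: [-0.173, 0.684, 0.182, 0.685]
ft_force: [1.4, -0.5, -0.1]
opening: 85.7
```

Run:
```python
from h import *
p,r,s=cur(); rep(s)
plan(p,r,np.array([598,60,180.]),tool(-15,0),9,0)
```

```text
t 1.5 p [380.8 331.3 205.3] open 85.7 F [ 1.4 -0.5 -0.1] q [-0.79  0.57 -0.02  1.96  0.    0.6  -0.3 ]
[[[0.81, 0.0, -0.01], [2.4, -38.1, 6.5], 0], [[0.82, 0.0, -0.02], [2.4, -37.4, 9.7], 0], [[0.81, 0.0, -0.01], [2.5, -36.4, 12.8], 0], [[0.82, 0.0, -0.02], [2.5, -35.3, 15.9], 0], [[0.81, 0.0, -0.01], [2.6, -33.7, 18.9], 0], [[0.82, 0.0, -0.01], [2.7, -32.0, 21.6], 0], [[0.81, 0.0, -0.02], [2.7, -30.0, 24.3], 0], [[0.82, 0.0, -0.01], [2.7, -27.8, 26.8], 0]]
[[[0.81, 0.0, -0.02], [2.8, -25.5, 29.0], 0]]
```

>>> carry_out:
  increments:
    - [[0.9,0,0],[3,-42,7],0]
    - [[0.9,0,0],[3,-41,11],0]
    - [[0.9,0,0],[3,-40,14],0]
    - [[0.9,0,0],[3,-38,18],0]
    - [[0.9,0,0],[3,-37,21],0]
    - [[0.9,0,0],[3,-34,24],0]
    - [[0.9,0,0],[3,-32,27],0]
    - [[0.9,0,0],[3,-30,31],0]

```text
time: 2.3
ee_pos: [592.7, 50.4, 178.2]
eef_rot: [0.104, 0.7, -0.092, 0.7]
ft_force: [0.5, 0.9, 0.4]
opening: 85.6
```

```bash
cat > fit.py <<'E'
import numpy as np,json,itertools
from scipy.optimize import least_squares
from scipy.spatial.transform import Rotation as R
D=[json.loads(l) for l in open('log.jsonl')]
Q=np.array([d['q'] for d in D]);P=np.array([d['p'] for d in D]);RR=R.from_quat([d['r'] for d in D])
def fk(x,q,sg):
    # lengths L1,L2,L3,L4, offsets a2(elbow),a4, wrist a6, J1 offset, J7 offset
    L1,L2,L3,L4,a1,a2,a3=x[:7]; o1,o7=x[7:9]
    r=R.from_euler('z',sg[0]*q[0]+o1); p=np.array([0,0,L1])
    def mv(v): 
        nonlocal p; p=p+r.apply(v)
    r=r*R.from_euler('y',q[1]); mv([0,0,L2])
    r=r*R.from_euler('z',sg[1]*q[2]); mv([a1,0,0])
    r=r*R.from_euler('y',q[3]); mv([a2,0,L3])
    r=r*R.from_euler('z',sg[2]*q[4])
    r=r*R.from_euler('y',q[5]); mv([a3,0,0])
    r=r*R.from_euler('z',sg[3]*q[6]+o7); mv([0,0,L4])
    # tool: x along flange z
    T=R.from_matrix(np.array([[0,1,0],[0,0,1],[1,0,0]]).astype(float)) # cols x=(0,0,1) y=(1,0,0) z=(0,1,0)
    return p,r*T
def res(x,sg):
    e=[]
    for q,p,r in zip(Q,P,RR):
        a,b=fk(x,q,sg); e+=list(a-p)+list((b.inv()*r).as_rotvec()*300)
    e+=list(np.array(x[4:7])*1e-3)
    return np.array(e)
if __name__=='__main__':
    out=[]
    for sg in itertools.product([1,-1],repeat=4):
        for o1 in [0,np.pi]:
            for o7 in [0,np.pi/2,np.pi,-np.pi/2]:
                f=least_squares(res,[300,350,350,250,0,0,0,o1,o7],args=(sg,),max_nfev=60)
                out.append((f.cost,sg,f.x))
    out.sort(key=lambda t:t[0])
    for c,sg,x in out[:4]: print(round(c,3),sg,x.round(3))
    json.dump([list(out[0][1]),out[0][2].tolist()],open('kin.json','w'))
E
python3 - <<'E'
from h import *
p,r,s=cur(); rep(s)
E
python3 fit.py
```

```text
t 2.3 p [592.7  50.4 178.2] open 85.6 F [0.5 0.9 0.4] q [-0.23  0.72  0.13  1.73 -0.16  0.7  -0.28]
15.596 (-1, -1, -1, -1) [-1.143255e+03  6.002820e+02  2.969320e+02 -1.053702e+03 -2.291000e+01
 -3.701500e+01 -7.898000e+00 -5.500000e-02  1.516000e+00]
15.596 (-1, -1, -1, -1) [-1.143254e+03  6.002820e+02  2.969320e+02 -1.053701e+03 -2.291000e+01
 -3.701500e+01 -7.898000e+00 -5.500000e-02  1.516000e+00]
15.596 (-1, -1, -1, -1) [-1.143255e+03  6.002820e+02  2.969320e+02 -1.053702e+03 -2.291000e+01
 -3.701500e+01 -7.898000e+00 -5.500000e-02 -4.767000e+00]
15.596 (-1, -1, -1, -1) [-1.143252e+03  6.002820e+02  2.969320e+02 -1.053699e+03 -2.291000e+01
 -3.701500e+01 -7.898000e+00 -5.500000e-02  1.516000e+00]
```

Run:
```python
from h import *
p,r,s=cur()
rt=tool(-15,-45); d=rt.apply([1,0,0]); g=np.array([598,44,25.]); print(d.round(3))
plan(p,r,g+21*d-90*d,rt,8,0)
```

```text
[-0.183 -0.683 -0.707]
[[[-0.02, -0.01, -0.96], [13.1, 5.3, 0.8], 0], [[-0.01, -0.01, -0.96], [12.6, 6.5, 0.8], 0], [[-0.02, -0.01, -0.96], [11.8, 7.8, 0.7], 0], [[-0.02, -0.01, -0.95], [11.0, 9.0, 0.8], 0], [[-0.02, -0.01, -0.96], [10.1, 10.0, 0.8], 0], [[-0.01, -0.01, -0.96], [9.0, 10.9, 0.8], 0], [[-0.02, -0.01, -0.96], [7.8, 11.8, 0.8], 0], [[-0.02, -0.01, -0.96], [6.7, 12.5, 0.8], 0]]
```

>>> carry_out:
  increments:
    - [[-0.02,-0.01,-0.96],[13,5,1],0]
    - [[-0.01,-0.01,-0.96],[13,6,1],0]
    - [[-0.02,-0.01,-0.96],[12,8,1],0]
    - [[-0.02,-0.01,-0.96],[11,9,1],0]

```text
time: 2.7
ee_pos: [611.1, 43.3, 129.2]
eef_rot: [-0.033, 0.7, -0.249, 0.669]
ft_force: [0.1, -0.0, -0.1]
opening: 85.4
```

```bash
python3 - <<'E'
from h import *
p,r,s=cur(); rep(s)
E
python3 fit.py
```

```text
t 2.7 p [611.1  43.3 129.2] open 85.4 F [ 0.1 -0.  -0.1] q [-0.54  0.94  0.42  1.55  0.02  0.9  -0.57]
143.35 (-1, -1, -1, -1) [ 3.36304e+02  5.62726e+02  3.58041e+02  3.21167e+02 -1.59060e+01
 -1.19900e+00 -6.03000e+00 -7.80000e-02  1.49400e+00]
143.35 (-1, -1, -1, -1) [ 3.36304e+02  5.62726e+02  3.58042e+02  3.21167e+02 -1.59060e+01
 -1.19900e+00 -6.03000e+00 -7.80000e-02 -4.78900e+00]
143.35 (-1, -1, -1, -1) [ 3.36304e+02  5.62726e+02  3.58042e+02  3.21167e+02 -1.59060e+01
 -1.19900e+00 -6.03000e+00 -7.80000e-02  1.49400e+00]
143.35 (-1, -1, -1, -1) [ 3.36304e+02  5.62726e+02  3.58041e+02  3.21168e+02 -1.59070e+01
 -1.19800e+00 -6.03200e+00 -7.80000e-02  1.49400e+00]
```

>>> carry_out:
  increments:
    - [[-0.02,-0.01,-0.96],[10,10,1],0]
    - [[-0.01,-0.01,-0.96],[9,11,1],0]
    - [[-0.02,-0.01,-0.96],[8,12,1],0]
    - [[-0.02,-0.01,-0.96],[7,12,1],0]

```text
time: 3.1
ee_pos: [624.9, 65.5, 75.6]
eef_rot: [-0.18, 0.675, -0.378, 0.608]
ft_force: [0.6, -0.7, -0.3]
opening: 85.4
```

```bash
python3 - <<'E'
from h import *
p,r,s=cur(); rep(s)
rt=tool(-15,-45); d=rt.apply([1,0,0]); g=np.array([598,44,25.]); print((r.inv()*rt).as_rotvec())
plan(p,r,g+21*d,rt,4,0)
E
python3 fit.py
```

```text
t 3.1 p [624.9  65.5  75.6] open 85.4 F [ 0.6 -0.7 -0.3] q [-0.7   1.26  0.55  1.25  0.12  1.23 -0.73]
[-0.04087734 -0.00787343  0.03208   ]
[[[-0.1, -0.02, 0.08], [19.0, 4.4, -5.1], 0], [[-0.1, -0.02, 0.07], [19.0, 4.4, -5.1], 0], [[-0.09, -0.02, 0.08], [19.1, 4.2, -5.1], 0], [[-0.1, -0.02, 0.08], [19.0, 4.2, -5.1], 0]]
345.228 (-1, -1, -1, -1) [ 3.51750e+02  5.61209e+02  3.83328e+02  3.16161e+02 -1.18680e+01
 -4.38600e+00  1.50260e+01 -7.50000e-02  1.50100e+00]
345.228 (-1, -1, -1, -1) [ 3.51750e+02  5.61209e+02  3.83328e+02  3.16161e+02 -1.18680e+01
 -4.38600e+00  1.50260e+01 -7.50000e-02 -4.78200e+00]
345.228 (-1, -1, -1, -1) [ 3.51750e+02  5.61209e+02  3.83328e+02  3.16161e+02 -1.18670e+01
 -4.38600e+00  1.50270e+01 -7.50000e-02  1.50100e+00]
345.228 (-1, -1, -1, -1) [ 3.51750e+02  5.61208e+02  3.83328e+02  3.16161e+02 -1.18670e+01
 -4.38600e+00  1.50270e+01 -7.50000e-02  1.50100e+00]
```

Run:
```python
from h import *
p,r,s=cur()
rt=tool(-15,-45); d=rt.apply([1,0,0]); g=np.array([598,44,25.])
p,r=plan(p,r,g-60*d,rt,3,0)
plan(p,r,g+21*d,rt,3,0)
```

```text
[[[-0.13, -0.03, 0.1], [-1.7, 5.1, -7.0], 0], [[-0.13, -0.02, 0.1], [-1.6, 5.1, -7.0], 0], [[-0.13, -0.03, 0.11], [-1.6, 5.3, -6.8], 0]]
[[[0.0, 0.0, 0.0], [27.0, 0.0, 0.0], 0], [[0.0, 0.0, 0.0], [27.0, 0.0, 0.0], 0], [[0.0, 0.0, 0.0], [27.0, 0.0, -0.1], 0]]
```

>>> carry_out:
  increments:
    - [[-0.13,-0.03,0.1],[-2,5,-7],0]
    - [[-0.13,-0.02,0.1],[-2,5,-7],0]
    - [[-0.13,-0.03,0.1],[-1,5,-7],0]
    - [[0,0,0],[0,0,0],0]

```text
time: 3.5
ee_pos: [605.1, 89.4, 62.2]
eef_rot: [-0.185, 0.686, -0.349, 0.612]
ft_force: [-0.5, 0.7, 0.3]
opening: 85.3
```

Run:
```python
from h import *
p,r,s=cur(); rep(s)
rt=tool(-15,-45); d=rt.apply([1,0,0]); g=np.array([598,44,25.])
plan(p,r,g+21*d,rt,4,0)
```

```text
t 3.5 p [605.1  89.4  62.2] open 85.3 F [-0.5  0.7  0.3] q [-0.73  1.24  0.52  1.31  0.11  1.18 -0.73]
[[[0.03, 0.0, -0.01], [19.9, -1.6, 1.2], 0], [[0.02, 0.0, -0.01], [19.9, -1.5, 1.2], 0], [[0.03, -0.01, 0.0], [19.9, -1.6, 1.3], 0], [[0.03, 0.0, -0.01], [19.9, -1.5, 1.2], 0]]
```

>>> carry_out:
  increments:
    - [[0.03,0,0],[20,-1.5,1],0]
    - [[0.03,0,0],[20,-1.5,1],0]
    - [[0.03,0,0],[20,-1.5,1],0]
    - [[0.03,0,0],[16,-1.5,1],0]
    - [[0,0,0],[0,0,0],0]

```text
time: 4.0
ee_pos: [598.5, 28.5, 23.5]
eef_rot: [-0.173, 0.68, -0.353, 0.619]
ft_force: [0.6, -0.8, 0.3]
opening: 85.5
```

Run:
```python
from h import *
p,r,s=cur(); rep(s)
rt=tool(-15,-45); d=rt.apply([1,0,0]); g=np.array([598,44,25.])
print((p-21*d).round(1))
plan(p,r,g+21*d,rt,1,0)
c=shot('side','s2.png',(200,160,400,310),4)
```

```text
t 4.0 p [598.5  28.5  23.5] open 85.5 F [ 0.6 -0.8  0.3] q [-0.67  1.27  0.52  1.42  0.12  1.   -0.74]
[602.3  42.8  38.3]
[[[-0.16, 0.05, -0.17], [9.5, 9.2, -4.7], 0]]
```

View pics/s2.png

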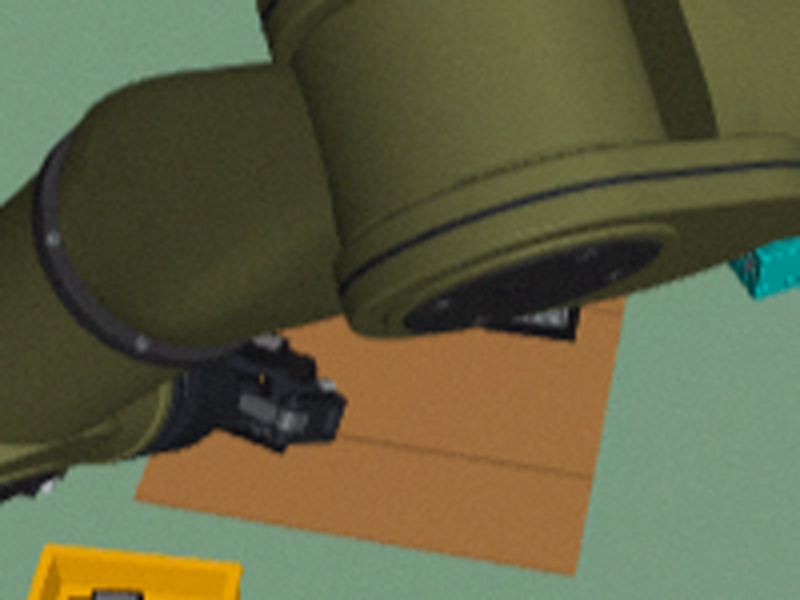

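>>> carry_out:
  increments:
    - [[-0.08,0.02,-0.08],[5,5,-2.5],0]
    - [[-0.08,0.02,-0.08],[5,5,-2.5],0]
    - [[0,0,0],[0,0,0],0]

```text
time: 4.35
ee_pos: [597.1, 33.5, 11.8]
eef_rot: [-0.181, 0.682, -0.351, 0.616]
ft_force: [-0.2, 0.1, 0.3]
opening: 85.7
```

Run:
```python
from h import *
p,r,s=cur(); rep(s)
rt=tool(-15,-45); d=rt.apply([1,0,0]); g=np.array([598,44,25.])
print((p-21*d).round(1))
plan(p,r,g+21*d,rt,1,0)
```

```text
t 4.35 p [597.1  33.5  11.8] open 85.7 F [-0.2  0.1  0.3] q [-0.68  1.29  0.52  1.41  0.12  1.01 -0.74]
[601.   47.9  26.7]
[[[-0.01, 0.06, -0.07], [4.3, -2.0, -1.9], 0]]
```

>>> carry_out:
  increments:
    - [[0,0.04,-0.05],[2,-3,-2],0]
    - [[0,0,0],[0,0,0],255]
    - [[0,0,0],[0,0,0],255]
    - [[0,0,0],[0,0,0],255]
    - [[0,0,0],[0,0,0],255]
    - [[0,0,0],[0,0,0],255]
  squeeze: 60

```text
time: 4.95
ee_pos: [595.2, 31.9, 12.8]
eef_rot: [-0.183, 0.682, -0.352, 0.614]
ft_force: [0.5, 0.1, 0.1]
opening: 55.2
```

Run:
```python
from h import *
p,r,s=cur(); rep(s)
d=r.apply([1,0,0]); print('grip',(p-21*d).round(1), r.as_matrix().round(3))
```

```text
t 4.95 p [595.2  31.9  12.8] open 55.2 F [0.5 0.1 0.1] q [-0.68  1.29  0.52  1.41  0.12  1.01 -0.74]
grip [598.9  46.2  27.7] [[-0.178  0.183  0.967]
 [-0.682  0.685 -0.255]
 [-0.709 -0.705  0.003]]
```

```bash
cat >> h.py <<'E'
def save_rel(C,RC):
    p,r,s=cur(); json.dump([r.inv().apply(np.array(C)-p).tolist(),(r.inv()*RC).as_quat().tolist()],open('rel.json','w'))
def coil():
    p,r,s=cur(); a,b=json.load(open('rel.json')); return p+r.apply(a), r*R.from_quat(b)
def plan_coil(C1,RC1,n,hand,start=None):
    """plan so that the coil centre moves linearly to C1 with coil orientation RC1"""
    p,r,s=cur(); a,b=json.load(open('rel.json')); a=np.array(a); b=R.from_quat(b)
    r1=RC1*b.inv(); p1=np.array(C1)-r1.apply(a)
    dr=(r.inv()*r1).as_rotvec(); A=p+r.apply(a); rows=[];r0=r
    for i in range(1,n+1):
        rt=r0*R.from_rotvec(dr*i/n); pt=A+(np.array(C1)-A)*i/n-rt.apply(a)
        t=np.round(np.degrees((r.inv()*rt).as_rotvec())/6,2); s_=np.round(r.inv().apply(pt-p),1)
        rows.append([[float(x)+0. for x in t],[float(x)+0. for x in s_],hand])
        p=p+r.apply(s_); r=r*R.from_rotvec(np.radians(t*6))
    for i in range(0,len(rows),8): print(json.dumps(rows[i:i+8]))
def coilR(yaw,phi): return R.from_euler('z',yaw,degrees=True)*R.from_euler('x',phi,degrees=True)
E
python3 - <<'E'
from h import *
save_rel([598.5,44,28],coilR(-14.9,0))
plan_coil([598,44,80],coilR(-14.9,0),2,255)
plan_coil([590,20,130],coilR(-14.9,90),16,255)
E
```

```text
[[[0.0, 0.0, 0.0], [-18.4, -18.4, -0.2], 255], [[0.0, 0.0, 0.0], [-18.4, -18.4, -0.1], 255]]
[[[0.0, 0.0, 0.94], [-3.7, -3.7, -0.1], 255], [[0.01, 0.0, 0.93], [-4.2, -3.3, -0.1], 255], [[0.0, 0.0, 0.94], [-4.7, -3.0, -0.1], 255], [[0.0, 0.0, 0.94], [-5.1, -2.5, -0.1], 255], [[0.01, 0.0, 0.94], [-5.6, -1.9, -0.1], 255], [[0.0, 0.0, 0.93], [-5.9, -1.5, -0.1], 255], [[0.0, 0.01, 0.94], [-6.2, -0.8, -0.1], 255], [[0.01, 0.0, 0.94], [-6.5, -0.3, -0.2], 255]]
[[[0.0, 0.0, 0.94], [-6.7, 0.4, -0.1], 255], [[0.0, 0.0, 0.93], [-6.7, 0.9, -0.1], 255], [[0.01, 0.0, 0.94], [-6.9, 1.7, -0.1], 255], [[0.0, 0.0, 0.94], [-6.8, 2.2, -0.1], 255], [[0.0, 0.0, 0.94], [-6.8, 2.9, -0.1], 255], [[0.01, 0.0, 0.93], [-6.6, 3.6, -0.1], 255], [[0.0, 0.0, 0.94], [-6.5, 4.1, -0.1], 255], [[0.0, 0.0, 0.94], [-6.1, 4.8, -0.1], 255]]
```

>>> carry_out:
  increments:
    - [[0,0,0],[-18,-18,0],255]
    - [[0,0,0],[-18,-18,0],255]
    - [[0,0,0.94],[-4,-4,0],255]
    - [[0,0,0.94],[-4,-3,0],255]
    - [[0,0,0.94],[-5,-3,0],255]
    - [[0,0,0.94],[-5,-2.5,0],255]
    - [[0,0,0.94],[-5.5,-2,0],255]
    - [[0,0,0.94],[-6,-1.5,0],255]

```text
time: 5.75
ee_pos: [591.3, 42.5, 91.0]
eef_rot: [0.029, 0.709, -0.145, 0.69]
ft_force: [0.2, 0.3, -3.8]
opening: 55.2
```

```bash
python3 - <<'E'
from h import *
C,RC=coil(); p,r,s=cur(); rep(s); print(C.round(1),RC.as_euler('ZYX',degrees=True).round(1))
plan_coil([598,20,130],coilR(-14.9,90),10,255)
E
python3 fit.py
```

```text
t 5.75 p [591.3  42.5  91. ] open 55.2 F [ 0.2  0.3 -3.8] q [-0.35  0.88  0.22  1.72 -0.04  0.63 -0.42]
[591.9  43.9 110.7] [-14.2   0.6  35.3]
[[[0.01, -0.01, 0.91], [-1.8, -0.6, 1.2], 255], [[0.01, -0.02, 0.91], [-2.1, -0.4, 1.2], 255], [[0.02, -0.01, 0.91], [-2.2, -0.3, 1.2], 255], [[0.01, -0.01, 0.91], [-2.4, 0.0, 1.2], 255], [[0.01, -0.01, 0.92], [-2.7, 0.1, 1.2], 255], [[0.01, -0.02, 0.91], [-2.7, 0.4, 1.2], 255], [[0.01, -0.01, 0.91], [-2.9, 0.7, 1.2], 255], [[0.01, -0.01, 0.91], [-3.0, 0.9, 1.3], 255]]
[[[0.02, -0.02, 0.91], [-3.1, 1.2, 1.2], 255], [[0.01, -0.01, 0.91], [-3.1, 1.4, 1.2], 255]]
1452.971 (-1, -1, -1, -1) [ 3.67035e+02  5.71524e+02  4.01390e+02  3.67907e+02 -8.64710e+01
  1.79900e+00 -3.15710e+01 -6.30000e-02  1.51800e+00]
1452.971 (-1, -1, -1, -1) [ 3.67035e+02  5.71524e+02  4.01390e+02  3.67907e+02 -8.64710e+01
  1.79900e+00 -3.15710e+01 -6.30000e-02  1.51800e+00]
1452.971 (-1, -1, -1, -1) [ 3.67035e+02  5.71524e+02  4.01390e+02  3.67907e+02 -8.64710e+01
  1.79900e+00 -3.15710e+01 -6.30000e-02  1.51800e+00]
1452.971 (-1, -1, -1, -1) [ 3.67035e+02  5.71524e+02  4.01390e+02  3.67907e+02 -8.64710e+01
  1.79900e+00 -3.15710e+01 -6.30000e-02 -4.76500e+00]
```

>>> carry_out:
  increments:
    - [[0.01,-0.01,0.92],[-2,-0.5,1],255]
    - [[0.01,-0.01,0.92],[-2,-0.5,1],255]
    - [[0.01,-0.01,0.92],[-2,0,1],255]
    - [[0.01,-0.01,0.92],[-2.5,0,1],255]
    - [[0.01,-0.01,0.92],[-2.5,0,1],255]
    - [[0.01,-0.01,0.92],[-2.5,0.5,1],255]
    - [[0.01,-0.01,0.92],[-3,0.5,1],255]
    - [[0.01,-0.01,0.92],[-3,1,1],255]

```text
time: 6.55
ee_pos: [594.2, 31.1, 112.2]
eef_rot: [0.303, 0.639, 0.128, 0.695]
ft_force: [0.4, 0.2, -4.9]
opening: 55.4
```

Run:
```python
from h import *
C,RC=coil(); p,r,s=cur(); rep(s); print(C.round(1),RC.as_euler('ZYX',degrees=True).round(1))
plan_coil([598,20,60],coilR(-14.9,90),5,255)
c=shot('side','s3.png')
```

```text
t 6.55 p [594.2  31.1 112.2] open 55.4 F [ 0.4  0.2 -4.9] q [ 0.56  0.96 -0.64  1.85 -0.3   0.39  0.19]
[591.   18.5 127.1] [-14.8   0.1  80.6]
[[[0.0, -0.01, 0.31], [11.2, -6.7, 1.3], 255], [[0.0, 0.0, 0.31], [10.9, -7.0, 1.3], 255], [[0.0, -0.01, 0.32], [10.7, -7.4, 1.2], 255], [[0.0, 0.0, 0.31], [10.5, -7.8, 1.3], 255], [[0.0, -0.01, 0.31], [10.1, -8.0, 1.3], 255]]
```

View pics/s3.png

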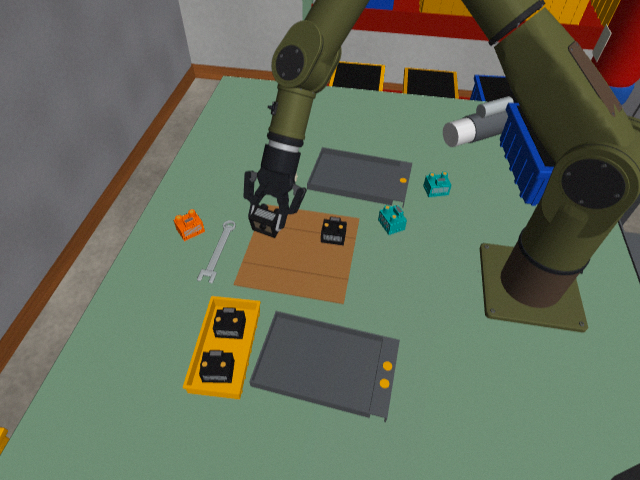

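>>> carry_out:
  increments:
    - [[0,0,0.32],[11,-7,1],255]
    - [[0,0,0.32],[11,-7,1],255]
    - [[0,0,0.32],[11,-7,1],255]
    - [[0,0,0.32],[10,-8,1],255]
    - [[0,0,0.32],[10,-8,1],255]
    - [[0,0,0],[0,0,0],255]

```text
time: 7.2
ee_pos: [595.7, 18.8, 33.5]
eef_rot: [0.359, 0.614, 0.173, 0.681]
ft_force: [-0.9, 0.1, -3.6]
opening: 55.4
```

Run:
```python
from h import *
C,RC=coil(); p,r,s=cur(); rep(s); print(C.round(1),RC.as_euler('ZYX',degrees=True).round(1))
plan_coil([598,20,33],coilR(-14.9,90),3,255)
c=shot('side','s4.png',(210,170,330,270),6)
```

```text
t 7.2 p [595.7  18.8  33.5] open 55.4 F [-0.9  0.1 -3.6] q [ 0.71  1.21 -0.75  1.82 -0.27  0.32  0.34]
[591.9   4.2  46.2] [-15.9   0.8  89.5]
[[[-0.07, 0.01, 0.03], [7.1, 1.0, 0.5], 255], [[-0.07, 0.0, 0.03], [7.1, 0.9, 0.6], 255], [[-0.07, 0.01, 0.03], [7.0, 0.9, 0.6], 255]]
```

View pics/s4.png

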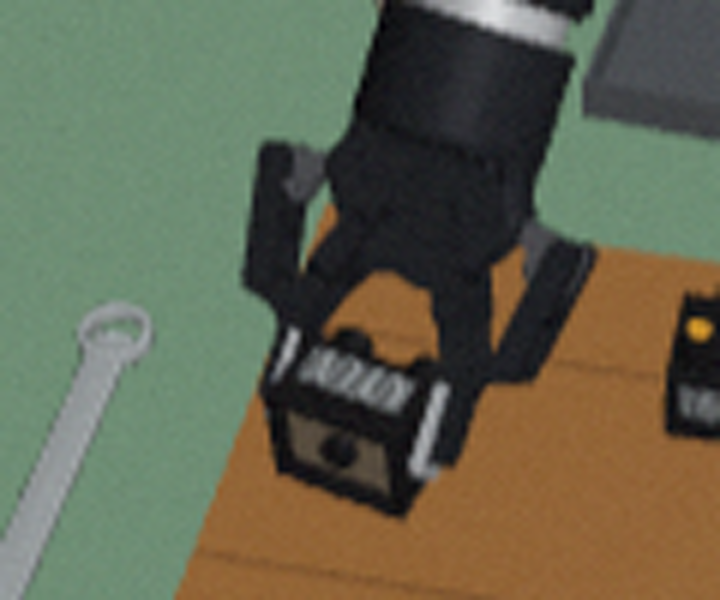

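Coil A shows one dark round boss at crop (340,450), in the middle of the pocket, so it goes in tray_one. Next I lower it onto its side.

Run:
```python
from h import *
C,RC=coil()
plan_coil([C[0],C[1]+2,29],coilR(-14.9,90),3,255)
```

```text
[[[-0.06, 0.01, 0.03], [4.9, -3.9, -0.1], 255], [[-0.07, 0.0, 0.03], [5.0, -4.0, -0.2], 255], [[-0.06, 0.01, 0.02], [4.9, -3.9, -0.2], 255]]
```

>>> carry_out:
  increments:
    - [[-0.06,0.01,0.03],[5,-4,0],255]
    - [[-0.06,0,0.03],[5,-4,0],255]
    - [[-0.06,0.01,0.02],[4.5,-3.5,0],255]
    - [[0,0,0],[0,0,0],255]

```text
time: 7.65
ee_pos: [597.8, 23.4, 17.7]
eef_rot: [0.351, 0.611, 0.184, 0.685]
ft_force: [-0.1, 0.1, -4.0]
opening: 54.8
```

Run:
```python
from h import *
C,RC=coil(); p,r,s=cur(); rep(s); print(C.round(1),RC.as_euler('ZYX',degrees=True).round(1))
plan_coil([C[0],C[1],26],coilR(-14.9,90),2,255)
```

```text
t 7.65 p [597.8  23.4  17.7] open 54.8 F [-0.1  0.1 -4. ] q [ 0.7   1.24 -0.75  1.81 -0.26  0.31  0.36]
[594.    8.7  30.4] [-14.6  -0.2  89.8]
[[[0.03, 0.0, 0.02], [1.5, -1.5, 0.0], 255], [[0.03, 0.0, 0.02], [1.6, -1.5, 0.0], 255]]
```

>>> carry_out:
  increments:
    - [[0.02,0,0.02],[1,-1,0],255]
    - [[0.02,0,0.02],[1,-1,0],255]
    - [[0,0,0],[0,0,0],255]

```text
time: 7.95
ee_pos: [598.4, 23.9, 15.6]
eef_rot: [0.354, 0.611, 0.185, 0.684]
ft_force: [-1.3, -0.5, -2.7]
opening: 55.3
```

>>> carry_out:
  increments:
    - [[0,0,0],[0.7,-0.7,0],255]
    - [[0,0,0],[0.7,-0.7,0],255]

```text
time: 8.15
ee_pos: [598.6, 24.1, 15.5]
eef_rot: [0.354, 0.61, 0.185, 0.684]
ft_force: [-3.1, -4.8, 5.6]
opening: 55.4
```

Run:
```python
from h import *
C,RC=coil(); p,r,s=cur(); rep(s); print(C.round(1),RC.as_euler('ZYX',degrees=True).round(1))
```

```text
t 8.15 p [598.6  24.1  15.5] open 55.4 F [-3.1 -4.8  5.6] q [ 0.7   1.25 -0.75  1.81 -0.26  0.31  0.36]
[594.7   9.4  28. ] [-14.8  -0.1  90.1]
```

Contact confirmed. I'll open and back off.

>>> carry_out:
  increments:
    - [[0,0,0],[0,0,0],0]
    - [[0,0,0],[0,0,0],0]
    - [[0,0,0],[0,0,0],0]
    - [[0,0,0],[-20,0,0],0]
    - [[0,0,0],[-30,0,0],0]
    - [[0,0,0],[-40,0,0],0]

```text
time: 8.75
ee_pos: [580.2, -31.8, 79.5]
eef_rot: [0.354, 0.612, 0.191, 0.681]
ft_force: [0.2, -0.3, 0.1]
opening: 85.5
```

Run:
```python
from h import *
p,r,s=cur(); rep(s)
c=shot('side','s5.png',(210,170,330,270),6)
d=shot('top','t5.png',(260,150,360,250),6)
W=cloud(c); W2=cloud(d)
for X in (W,W2):
    P=X.reshape(-1,3); m=(abs(P[:,0]-595)<55)&(abs(P[:,1]-10)<60)&(P[:,2]>10)&(P[:,2]<65)
    P=P[m]; print(len(P)); t=P[(P[:,2]>42)&(P[:,2]<54)]
    if len(t)>20: print(cv2.minAreaRect(t[:,:2].astype(np.float32)),t.mean(0))
```

```text
t 8.75 p [580.2 -31.8  79.5] open 85.5 F [ 0.2 -0.3  0.1] q [ 0.8   1.14 -0.76  1.8  -0.25  0.48  0.36]
589
((595.7809448242188, 9.859504699707031), (51.55760192871094, 57.49931716918945), 74.45005798339844) [595.56744711  15.65976332  48.61134637]
547
((593.4482421875, 10.985580444335938), (50.67314529418945, 56.373695373535156), 73.60688018798828) [594.25283017  14.88225369  48.58706062]
```

View pics/s5.png

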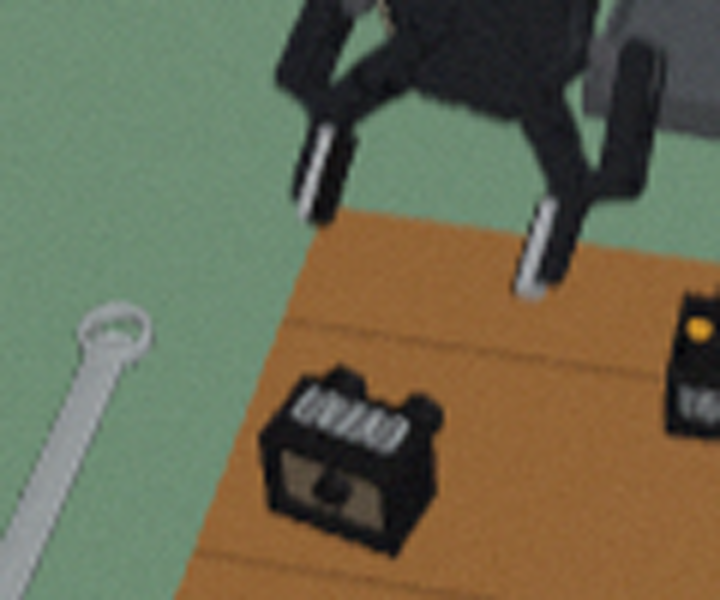

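View pics/t5.png

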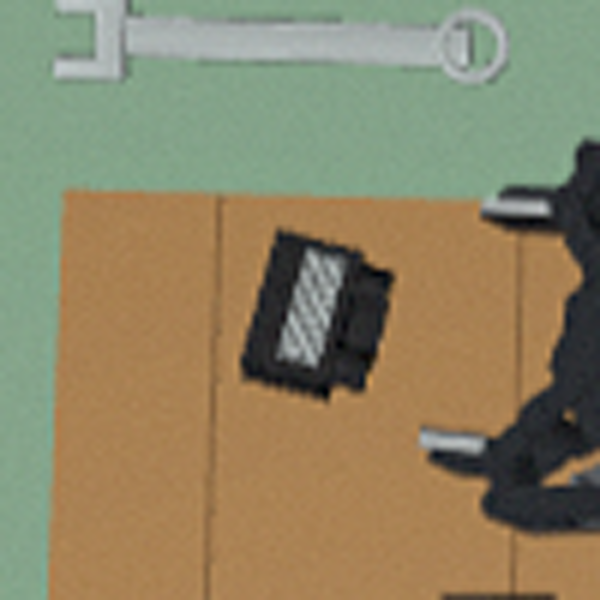

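Coil A is on its side at (594.7,10.2), yaw about −15°, with the single boss in plain view. Next is the regrasp from the other side.

Run:
```python
from h import *
p,r,s=cur()
p,r=plan(p,r,np.array([588,20,150]),tool(-15.3,-5),8,0)
rt=tool(-15.3,-55); d=rt.apply([1,0,0]); 
C=np.array([594.7,10.2,26]); n=np.array([.264,.965,0]); g=C+4*n+[0,0,2]; print(g,d)
plan(p,r,g-60*d,rt,9,0)
```

```text
[[[0.01, 0.01, -1.05], [-1.0, 11.1, -1.2], 0], [[0.01, 0.0, -1.05], [-2.2, 11.0, -1.2], 0], [[0.01, 0.01, -1.05], [-3.3, 10.6, -1.3], 0], [[0.01, 0.0, -1.05], [-4.5, 10.3, -1.2], 0], [[0.01, 0.01, -1.05], [-5.7, 9.6, -1.3], 0], [[0.02, 0.0, -1.05], [-6.6, 9.0, -1.2], 0], [[0.01, 0.01, -1.05], [-7.6, 8.2, -1.3], 0], [[0.01, 0.0, -1.05], [-8.4, 7.3, -1.4], 0]]
[595.756  14.06   28.   ] [-0.21615215 -0.79011918 -0.57357644]
[[[0.0, 0.0, -0.93], [9.3, 5.9, 1.0], 0], [[0.0, 0.0, -0.92], [8.6, 6.7, 1.0], 0], [[0.0, 0.0, -0.93], [7.9, 7.6, 1.0], 0], [[0.0, 0.0, -0.93], [7.2, 8.3, 1.0], 0], [[0.0, 0.0, -0.92], [6.4, 8.9, 1.0], 0], [[0.0, 0.0, -0.93], [5.4, 9.5, 1.0], 0], [[0.0, 0.0, -0.92], [4.5, 10.0, 1.0], 0], [[0.0, 0.0, -0.93], [3.5, 10.4, 1.0], 0]]
[[[0.0, 0.0, -0.93], [2.5, 10.7, 1.1], 0]]
```

>>> carry_out:
  increments:
    - [[0,0,-0.98],[-6,11,-1],0]
    - [[0,0,-0.98],[-6,11,-1],0]
    - [[0,0,-0.98],[-6,10.5,-1],0]
    - [[0,0,-0.98],[-6,10,-1],0]
    - [[0,0,-0.98],[-6,10,-1],0]
    - [[0,0,-0.98],[-6,9,-1],0]
    - [[0,0,-0.98],[-6,9,-1],0]
    - [[0,0,-0.98],[-6,8,-1],0]

```text
time: 9.65
ee_pos: [586.0, 10.8, 153.0]
eef_rot: [0.078, 0.703, -0.115, 0.698]
ft_force: [0.2, -0.5, -1.0]
opening: 85.3
```

```bash
cat >> h.py <<'E'
def grasp_on(C,yaw,phi,n_off,up,back,n,hand=0,fwd=21):
    """C coil centre when on its side; plan to the TCP pose 'back' mm before the grasp"""
    p,r,s=cur(); rep(s)
    rt=tool(yaw,phi); d=rt.apply([1,0,0]); nn=R.from_euler('z',yaw,degrees=True).apply([0,1,0])
    g=np.array(C)+n_off*nn+[0,0,up]; plan(p,r,g+(fwd-back)*d,rt,n,hand)
    print('grip err (tool axes x,y,z)', r.inv().apply(g+(fwd-back)*d-p).round(1),'rot err',((r.inv()*rt).as_rotvec()/np.radians(6)).round(2))
E
python3 - <<'E'
from h import *
grasp_on([594.7,10.2,26],-15.3,-55,4,2,85,9)
E
```

```text
t 9.65 p [586.   10.8 153. ] open 85.3 F [ 0.2 -0.5 -1. ] q [-0.18  0.75  0.09  1.75 -0.02  0.66 -0.36]
[[[-0.01, 0.0, -0.96], [9.5, 7.0, 0.9], 0], [[0.0, -0.01, -0.97], [8.7, 7.8, 0.9], 0], [[-0.01, 0.0, -0.96], [7.9, 8.7, 0.9], 0], [[-0.01, 0.0, -0.96], [6.9, 9.5, 0.9], 0], [[0.0, -0.01, -0.97], [6.0, 10.1, 0.9], 0], [[-0.01, 0.0, -0.96], [4.9, 10.7, 0.9], 0], [[-0.01, 0.0, -0.97], [3.8, 11.1, 1.0], 0], [[0.0, -0.01, -0.96], [2.7, 11.4, 0.9], 0]]
[[[-0.01, 0.0, -0.96], [1.5, 11.7, 0.9], 0]]
grip err (tool axes x,y,z) [85.2 62.6  8.1] rot err [-0.06 -0.03 -8.67]
```

>>> carry_out:
  increments:
    - [[0,0,-0.97],[7,10,0],0]
    - [[0,0,-0.97],[6,11,0],0]
    - [[0,0,-0.97],[6,12,0],0]
    - [[0,0,-0.97],[5,12,0],0]
    - [[0,0,-0.97],[4,13,0],0]
    - [[0,0,-0.97],[3,14,0],0]
    - [[0,0,-0.97],[2,14,0],0]
    - [[0,0,-0.97],[1,14,0],0]

```text
time: 10.45
ee_pos: [607.0, 104.7, 76.8]
eef_rot: [-0.221, 0.67, -0.382, 0.597]
ft_force: [0.8, 0.1, 0.1]
opening: 85.5
```

Run:
```python
from h import *
grasp_on([594.7,10.2,26],-15.3,-55,4,2,75,3)
```

```text
t 10.45 p [607.  104.7  76.8] open 85.5 F [0.8 0.1 0.1] q [-0.74  1.27  0.47  1.22  0.2   1.32 -0.81]
[[[0.02, 0.05, -0.23], [15.8, -5.1, 4.1], 0], [[0.01, 0.05, -0.23], [15.8, -4.8, 4.2], 0], [[0.02, 0.06, -0.23], [16.0, -4.3, 4.2], 0]]
grip err (tool axes x,y,z) [ 47.3 -15.4  12.3] rot err [ 0.05  0.16 -0.69]
```

>>> carry_out:
  increments:
    - [[0.02,0.05,-0.23],[12,-5,4],0]
    - [[0.02,0.05,-0.23],[12,-5,4],0]
    - [[0.02,0.05,-0.23],[12,-4,4],0]
    - [[0,0,0],[0,0,0],0]

```text
time: 10.85
ee_pos: [604.7, 70.4, 55.0]
eef_rot: [-0.247, 0.668, -0.403, 0.575]
ft_force: [-0.5, -0.6, 0.7]
opening: 85.5
```

Run:
```python
from h import *
grasp_on([594.7,10.2,26],-15.3,-55,4,2,0,5)
```

```text
t 10.85 p [604.7  70.4  55. ] open 85.5 F [-0.5 -0.6  0.7] q [-0.72  1.33  0.49  1.21  0.23  1.33 -0.8 ]
[[[0.03, 0.0, 0.01], [16.6, -2.0, 1.2], 0], [[0.03, 0.0, 0.01], [16.6, -2.1, 1.2], 0], [[0.03, 0.0, 0.01], [16.6, -2.0, 1.2], 0], [[0.03, 0.0, 0.01], [16.6, -2.1, 1.3], 0], [[0.03, 0.0, 0.01], [16.6, -2.0, 1.2], 0]]
grip err (tool axes x,y,z) [ 83.  -10.1   6. ] rot err [0.15 0.   0.05]
```

>>> carry_out:
  increments:
    - [[0.03,0,0.01],[16,-0.5,1],0]
    - [[0.03,0,0.01],[16,-0.5,1],0]
    - [[0.03,0,0.01],[16,-0.5,1],0]
    - [[0.03,0,0.01],[16,-0.5,1],0]
    - [[0,0,0],[0,0,0],0]

```text
time: 11.35
ee_pos: [596.0, 11.8, 24.4]
eef_rot: [-0.236, 0.665, -0.408, 0.579]
ft_force: [-0.4, -0.9, 0.1]
opening: 85.7
```

Run:
```python
from h import *
grasp_on([594.7,10.2,26],-15.3,-55,4,2,0,2)
```

```text
t 11.35 p [596.   11.8  24.4] open 85.7 F [-0.4 -0.9  0.1] q [-0.67  1.35  0.5   1.32  0.24  1.17 -0.83]
[[[-0.03, -0.01, -0.03], [8.6, -0.9, -0.4], 0], [[-0.04, -0.01, -0.02], [8.6, -0.9, -0.3], 0]]
grip err (tool axes x,y,z) [17.2 -1.8 -0.7] rot err [-0.07 -0.02 -0.05]
```

>>> carry_out:
  increments:
    - [[-0.03,0,-0.02],[8.5,-0.5,-0.3],0]
    - [[-0.03,0,-0.02],[8,0,-0.3],0]
    - [[0,0,0],[0,0,0],255]
    - [[0,0,0],[0,0,0],255]
    - [[0,0,0],[0,0,0],255]
    - [[0,0,0],[0,0,0],255]
    - [[0,0,0],[0,0,0],255]

```text
time: 12.05
ee_pos: [593.4, -0.6, 17.1]
eef_rot: [-0.238, 0.665, -0.406, 0.579]
ft_force: [0.1, -1.1, -0.2]
opening: 55.6
```

Run:
```python
from h import *
grasp_on([594.7,10.2,26],-15.3,-55,4,2,0,1)
p,r,s=cur(); z=r.apply([0,0,1]); print('jaw yaw',np.degrees(np.arctan2(z[1],z[0])))
save_rel([594.7,10.2,26],coilR(-15.2,90))
plan_coil([594,5,80],coilR(-15.2,90),2,255)
plan_coil([560,-60,170],coilR(-15,135),8,255)
```

```text
t 12.05 p [593.4  -0.6  17.1] open 55.6 F [ 0.1 -1.1 -0.2] q [-0.66  1.35  0.5   1.35  0.25  1.14 -0.83]
[[[-0.02, 0.0, -0.05], [2.6, -0.5, -1.6], 0]]
grip err (tool axes x,y,z) [ 2.6 -0.5 -1.6] rot err [-0.02 -0.   -0.05]
jaw yaw -15.386721307230147
[[[0.0, 0.0, 0.0], [-13.5, -23.5, 0.4], 255], [[0.0, 0.0, 0.0], [-13.5, -23.6, 0.4], 255]]
[[[-0.01, 0.0, 0.94], [-2.7, -18.9, -1.8], 255], [[0.0, 0.0, 0.93], [-4.7, -18.5, -1.9], 255], [[-0.01, 0.0, 0.94], [-6.7, -18.0, -1.8], 255], [[0.0, 0.0, 0.94], [-8.4, -17.3, -1.9], 255], [[-0.01, 0.0, 0.94], [-10.3, -16.3, -1.9], 255], [[0.0, 0.0, 0.93], [-12.0, -15.3, -1.8], 255], [[-0.01, 0.0, 0.94], [-13.5, -14.0, -1.9], 255], [[0.0, 0.0, 0.94], [-15.0, -12.7, -1.9], 255]]
```

>>> carry_out:
  increments:
    - [[0,0,0],[-13.5,-23.5,0],255]
    - [[0,0,0],[-13.5,-23.5,0],255]
    - [[0,0,0.94],[-3,-19,-2],255]
    - [[0,0,0.94],[-5,-18,-2],255]
    - [[0,0,0.94],[-7,-18,-2],255]
    - [[0,0,0.94],[-8,-17,-2],255]
    - [[0,0,0.94],[-10,-16,-2],255]
    - [[0,0,0.94],[-12,-15,-2],255]

```text
time: 12.85
ee_pos: [567.7, -38.3, 164.6]
eef_rot: [-0.029, 0.708, -0.2, 0.676]
ft_force: [1.0, 0.1, -3.5]
opening: 55.6
```

Run:
```python
from h import *
C,RC=coil(); p,r,s=cur(); rep(s); print(C.round(1),RC.as_euler('ZYX',degrees=True).round(1))
print('tray1 pins'); 
c=shot('side','s6.png',(200,130,360,250),5)
print([ (np.round(x['point']),round(x['score'],2)) for x in env.pinpoint('tray_one','side')])
plan_coil([479,-297,150],coilR(-6,180),12,255)
```

```text
t 12.85 p [567.7 -38.3 164.6] open 55.6 F [ 1.   0.1 -3.5] q [-0.34  0.78  0.28  1.74  0.15  0.77 -0.49]
[567.1 -34.5 178.1] [-14.    0.3 125.9]
tray1 pins
[(array([ 426., -295.,    1.]), 0.72)]
[[[-0.12, 0.02, 0.75], [9.7, -19.2, -1.7], 255], [[-0.13, 0.02, 0.76], [8.1, -19.9, -1.9], 255], [[-0.12, 0.02, 0.75], [6.4, -20.4, -2.2], 255], [[-0.13, 0.02, 0.75], [4.7, -20.9, -2.5], 255], [[-0.12, 0.02, 0.76], [2.9, -21.1, -2.8], 255], [[-0.13, 0.02, 0.75], [1.2, -21.3, -3.0], 255], [[-0.12, 0.02, 0.75], [-0.5, -21.3, -3.4], 255], [[-0.12, 0.02, 0.76], [-2.3, -21.1, -3.6], 255]]
[[[-0.13, 0.02, 0.75], [-4.1, -20.8, -3.9], 255], [[-0.12, 0.02, 0.75], [-5.8, -20.4, -4.2], 255], [[-0.13, 0.02, 0.76], [-7.4, -19.8, -4.5], 255], [[-0.12, 0.02, 0.75], [-9.0, -19.1, -4.8], 255]]
```

View pics/s6.png

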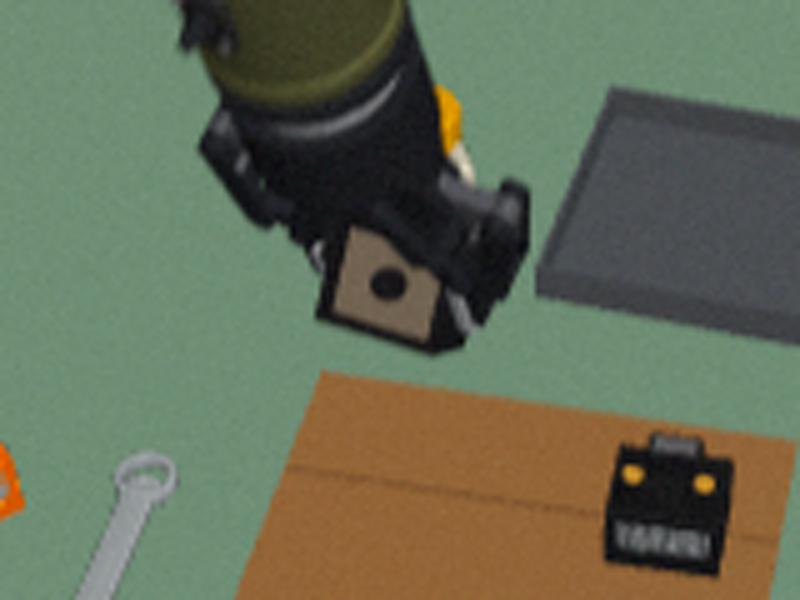

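The crop confirms one boss at the middle (388,283). On to tray_one.

>>> carry_out:
  increments:
    - [[-0.12,0,0.78],[6,-22,-2],255]
    - [[-0.12,0,0.78],[5,-22,-2],255]
    - [[-0.12,0,0.78],[4,-22,-2],255]
    - [[-0.12,0,0.78],[3,-22,-3],255]
    - [[-0.12,0,0.78],[2,-22,-3],255]
    - [[-0.12,0,0.78],[1,-22,-3],255]
    - [[-0.12,0,0.78],[0,-22,-3],255]
    - [[-0.12,0,0.78],[-2,-22,-4],255]

```text
time: 13.75
ee_pos: [511.9, -208.1, 153.3]
eef_rot: [0.169, 0.685, 0.075, 0.704]
ft_force: [1.0, 0.3, -3.5]
opening: 55.2
```

Run:
```python
from h import *
C,RC=coil(); p,r,s=cur(); rep(s); print(C.round(1),RC.as_euler('ZYX',degrees=True).round(1))
plan_coil([479,-297,110],coilR(-6,180),7,255)
```

```text
t 13.75 p [ 511.9 -208.1  153.3] open 55.2 F [ 1.   0.3 -3.5] q [ 0.69  0.79 -0.35  1.76 -0.14  0.73  0.4 ]
[ 509.5 -213.5  166.1] [ -7.6  -0.4 164.6]
[[[-0.03, 0.03, 0.37], [3.2, -13.9, -2.8], 255], [[-0.03, 0.02, 0.36], [2.7, -13.9, -2.8], 255], [[-0.03, 0.03, 0.37], [2.2, -14.1, -2.9], 255], [[-0.03, 0.03, 0.36], [1.6, -14.1, -2.9], 255], [[-0.03, 0.02, 0.37], [1.0, -14.1, -3.0], 255], [[-0.03, 0.03, 0.36], [0.5, -14.2, -3.0], 255], [[-0.03, 0.03, 0.37], [-0.1, -14.2, -3.0], 255]]
```

>>> carry_out:
  increments:
    - [[-0.03,0.03,0.37],[3,-14,-3],255]
    - [[-0.03,0.03,0.37],[3,-14,-3],255]
    - [[-0.03,0.03,0.37],[2,-14,-3],255]
    - [[-0.03,0.03,0.37],[2,-14,-3],255]
    - [[-0.03,0.03,0.37],[1,-14,-3],255]
    - [[-0.03,0.03,0.37],[1,-14,-3],255]
    - [[-0.03,0.03,0.37],[0,-14,-3],255]

```text
time: 14.45
ee_pos: [473.0, -300.8, 88.5]
eef_rot: [0.257, 0.665, 0.175, 0.679]
ft_force: [0.1, -0.4, -4.0]
opening: 55.2
```

Run:
```python
from h import *
C,RC=coil(); p,r,s=cur(); rep(s); print(C.round(1),RC.as_euler('ZYX',degrees=True).round(1))
plan_coil([479,-297,50],coilR(-6,180),5,255)
```

```text
t 14.45 p [ 473.  -300.8   88.5] open 55.2 F [ 0.1 -0.4 -4. ] q [ 0.98  1.04 -0.44  1.52 -0.16  0.99  0.67]
[ 470.5 -309.6   99.3] [  -6.5    0.7 -179.7]
[[[-0.03, -0.01, -0.01], [9.6, -3.5, 1.6], 255], [[-0.03, -0.01, -0.01], [9.5, -3.6, 1.5], 255], [[-0.03, -0.01, -0.01], [9.6, -3.5, 1.5], 255], [[-0.02, -0.01, -0.01], [9.6, -3.5, 1.5], 255], [[-0.03, -0.01, 0.0], [9.6, -3.6, 1.5], 255]]
```

>>> carry_out:
  increments:
    - [[-0.03,-0.01,0],[9.5,-3.5,1.5],255]
    - [[-0.03,-0.01,0],[9.5,-3.5,1.5],255]
    - [[-0.03,-0.01,0],[9.5,-3.5,1.5],255]
    - [[-0.03,-0.01,0],[9.5,-3.5,1.5],255]
    - [[-0.03,-0.01,0],[8,-3,1.5],255]
    - [[0,0,0],[0,0,0],255]

```text
time: 15.05
ee_pos: [479.4, -289.5, 32.4]
eef_rot: [0.251, 0.664, 0.178, 0.681]
ft_force: [-0.7, 0.1, -2.9]
opening: 55.3
```

Run:
```python
from h import *
C,RC=coil(); p,r,s=cur(); rep(s); print(C.round(1),RC.as_euler('ZYX',degrees=True).round(1))
plan_coil([479,-297,31],coilR(-6,180),4,255)
c=shot('top','t7.png',(380,180,500,300),5)
```

```text
t 15.05 p [ 479.4 -289.5   32.4] open 55.3 F [-0.7  0.1 -2.9] q [ 0.96  1.12 -0.43  1.54 -0.14  0.9   0.69]
[ 476.9 -298.2   43.2] [  -6.     0.3 -180. ]
[[[-0.01, -0.01, 0.0], [2.7, -1.5, 0.5], 255], [[-0.01, -0.01, 0.0], [2.7, -1.4, 0.5], 255], [[0.0, -0.01, 0.0], [2.7, -1.5, 0.5], 255], [[-0.01, -0.01, -0.01], [2.6, -1.5, 0.6], 255]]
```

View pics/t7.png

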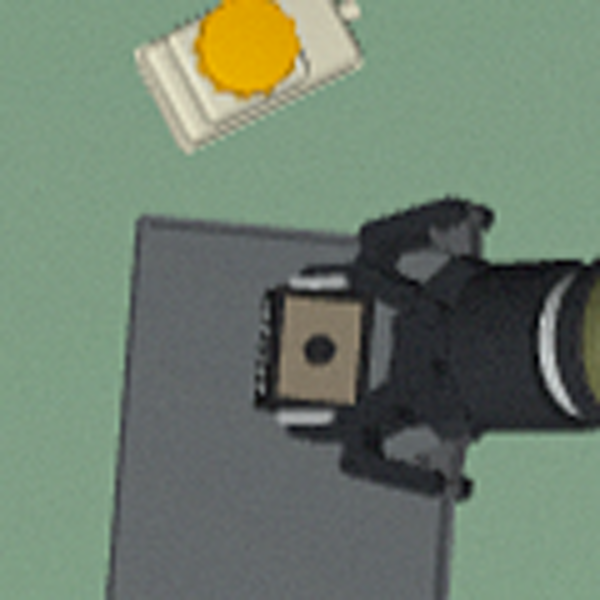

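Coil A is upside down over tray_one, inside the far half, with one boss at crop (318,350). I'll lower it gently.

>>> carry_out:
  increments:
    - [[0,-0.01,0],[2.7,-1.5,0.5],255]
    - [[0,-0.01,0],[2.7,-1.5,0.5],255]
    - [[0,-0.01,0],[2.7,-1.5,0.5],255]
    - [[0,0,0],[2.2,-1.2,0],255]
    - [[0,0,0],[0,0,0],255]

```text
time: 15.6
ee_pos: [482.4, -289.4, 21.8]
eef_rot: [0.25, 0.662, 0.177, 0.684]
ft_force: [-0.9, -0.3, -3.2]
opening: 55.4
```

Run:
```python
from h import *
C,RC=coil(); p,r,s=cur(); rep(s); print(C.round(1),RC.as_euler('ZYX',degrees=True).round(1))
plan_coil([C[0],C[1],28],coilR(-6,180),2,255)
```

```text
t 15.6 p [ 482.4 -289.4   21.8] open 55.4 F [-0.9 -0.3 -3.2] q [ 0.96  1.14 -0.43  1.53 -0.14  0.88  0.69]
[ 479.9 -298.1   32.6] [ -6.1  -0.  179.9]
[[[-0.01, 0.01, 0.01], [1.9, -1.3, 0.0], 255], [[-0.01, 0.0, 0.01], [1.9, -1.4, 0.0], 255]]
```

>>> carry_out:
  increments:
    - [[0,0,0],[1,-0.7,0],255]
    - [[0,0,0],[1,-0.7,0],255]
    - [[0,0,0],[0.8,-0.5,0],255]
    - [[0,0,0],[0,0,0],255]

```text
time: 16.0
ee_pos: [482.5, -289.9, 18.8]
eef_rot: [0.251, 0.662, 0.176, 0.684]
ft_force: [-0.1, -0.6, -2.9]
opening: 55.2
```

>>> carry_out:
  increments:
    - [[0,0,0],[0.8,-0.5,0],255]
    - [[0,0,0],[0.8,-0.5,0],255]

```text
time: 16.2
ee_pos: [482.5, -289.9, 18.7]
eef_rot: [0.251, 0.662, 0.177, 0.684]
ft_force: [-2.6, -2.0, 5.5]
opening: 55.6
```

>>> carry_out:
  increments:
    - [[0,0,0],[0,0,0],0]
    - [[0,0,0],[0,0,0],0]
    - [[0,0,0],[0,0,0],0]
    - [[0,0,0],[-20,0,0],0]
    - [[0,0,0],[-35,0,0],0]
    - [[0,0,0],[-45,0,0],0]
    - [[0,0,-0.9],[-45,0,0],0]

```text
time: 16.9
ee_pos: [470.6, -369.7, 133.7]
eef_rot: [0.223, 0.676, 0.149, 0.686]
ft_force: [-0.3, -0.3, -0.2]
opening: 85.2
```

Run:
```python
from h import *
p,r,s=cur(); rep(s)
d=shot('top','t8.png',(320,180,500,345),4)
W=cloud(d).reshape(-1,3)
for C in [(480,-298),(453,-61)]:
    m=(abs(W[:,0]-C[0])<45)&(abs(W[:,1]-C[1])<45)&(W[:,2]>20)&(W[:,2]<65); P=W[m]; t=P[P[:,2]>28]
    print(cv2.minAreaRect(t[:,:2].astype(np.float32)),np.percentile(t[:,2],[5,50,95]))
rt=tool(0,-45);dd=rt.apply([1,0,0]);g=np.array([453,-61,25.])
q=g-70*dd; print(q)
plan(p,r,np.array([453,-130,190.]),tool(0,0),7,0)
```

```text
t 16.9 p [ 470.6 -369.7  133.7] open 85.2 F [-0.3 -0.3 -0.2] q [ 0.99  0.99 -0.4   1.39 -0.11  1.13  0.66]
((480.9664611816406, -296.4197082519531), (47.869300842285156, 57.54084777832031), 84.25105285644531) [37.30199014 47.0118342  55.32753173]
((453.77886962890625, -60.77960205078125), (45.446346282958984, 55.88493728637695), 89.78555297851562) [34.65676628 41.36796337 56.66719276]
[453.         -11.50252532  74.49747468]
[[[-0.14, 0.02, -0.73], [10.3, 33.1, -6.2], 0], [[-0.15, 0.02, -0.73], [7.8, 34.0, -5.7], 0], [[-0.14, 0.02, -0.72], [5.2, 34.5, -5.1], 0], [[-0.15, 0.02, -0.73], [2.6, 34.8, -4.7], 0], [[-0.14, 0.02, -0.73], [-0.1, 35.1, -4.0], 0], [[-0.15, 0.02, -0.73], [-2.8, 34.9, -3.6], 0], [[-0.14, 0.02, -0.73], [-5.4, 34.8, -3.0], 0]]
```

View pics/t8.png

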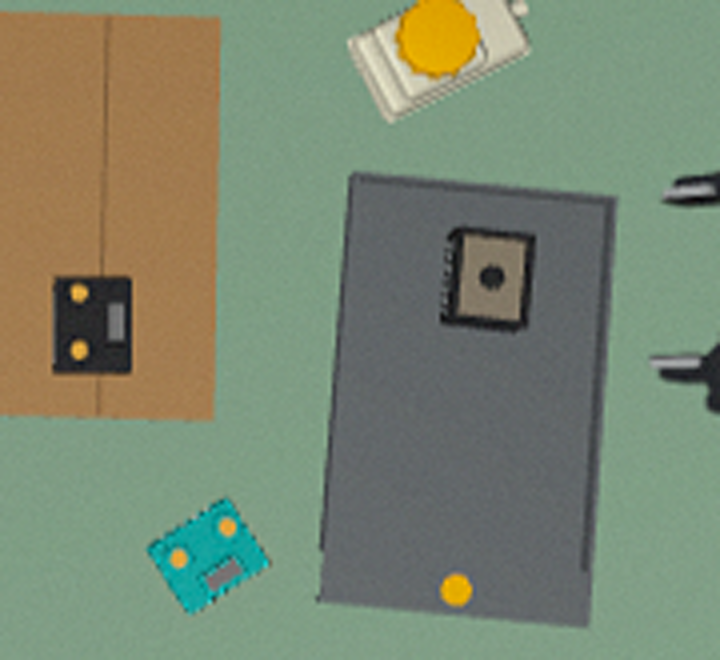

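Coil A lies flat in tray_one, boss up, at crop (490,277). Coil B is next: the black one on the card at crop (92,325), not the turquoise look-alike at (208,555).

>>> carry_out:
  increments:
    - [[-0.13,0.02,-0.9],[4,33,-6],0]
    - [[-0.13,0.02,-0.9],[2,34,-6],0]
    - [[-0.13,0.02,-0.9],[0,35,-5],0]
    - [[-0.13,0.02,-0.9],[-1,36,-5],0]
    - [[-0.13,0.02,-0.9],[-2,37,-4],0]
    - [[-0.13,0.02,-0.9],[-2,38,-4],0]
    - [[-0.13,0.02,-0.9],[-2,39,-3],0]
    - [[-0.13,0.02,-0.9],[-2,39,-3],0]

```text
time: 17.75
ee_pos: [462.5, -112.9, 194.9]
eef_rot: [-0.064, 0.7, -0.079, 0.707]
ft_force: [0.8, -0.0, -1.2]
opening: 85.4
```

```bash
cat >> h.py <<'E'
def err(g,yaw,phi,back,n,hand=0,fwd=21):
    p,r,s=cur(); rep(s); rt=tool(yaw,phi); d=rt.apply([1,0,0]); t=np.array(g)+(fwd-back)*d
    plan(p,r,t,rt,n,hand)
    print('err tool xyz', r.inv().apply(t-p).round(1),'rot',((r.inv()*rt).as_rotvec()/np.radians(6)).round(2))
E
python3 - <<'E'
from h import *
err([453.3,-61,26],0,-45,95,8)
E
```

```text
t 17.75 p [ 462.5 -112.9  194.9] open 85.4 F [ 0.8 -0.  -1.2] q [-0.09  0.56  0.13  2.1   0.29  0.49 -0.25]
[[[-0.03, 0.0, -0.7], [11.6, 15.7, -1.6], 0], [[-0.03, 0.0, -0.69], [10.5, 16.5, -1.5], 0], [[-0.02, 0.01, -0.7], [9.2, 17.2, -1.5], 0], [[-0.03, 0.0, -0.69], [8.0, 17.8, -1.4], 0], [[-0.03, 0.0, -0.7], [6.6, 18.4, -1.4], 0], [[-0.03, 0.0, -0.69], [5.3, 18.8, -1.3], 0], [[-0.03, 0.0, -0.7], [3.9, 19.1, -1.3], 0], [[-0.02, 0.0, -0.69], [2.5, 19.4, -1.2], 0]]
err tool xyz [ 93.1 125.4 -12.7] rot [-0.22  0.01 -5.56]
```

>>> carry_out:
  increments:
    - [[-0.03,0,-0.7],[7,18,-1.5],0]
    - [[-0.03,0,-0.7],[7,19,-1.5],0]
    - [[-0.03,0,-0.7],[7,20,-1.5],0]
    - [[-0.03,0,-0.7],[6,20,-1.5],0]
    - [[-0.03,0,-0.7],[6,21,-1.5],0]
    - [[-0.03,0,-0.7],[5,21,-1.5],0]
    - [[-0.03,0,-0.7],[4,21,-1.5],0]
    - [[0,0,0],[0,0,0],0]

```text
time: 18.55
ee_pos: [457.6, 18.6, 92.2]
eef_rot: [-0.259, 0.653, -0.242, 0.669]
ft_force: [0.3, 0.3, 0.3]
opening: 85.5
```

Run:
```python
from h import *
err([453.3,-61,26],0,-45,80,3)
```

```text
t 18.55 p [457.6  18.6  92.2] open 85.5 F [0.3 0.3 0.3] q [-0.89  1.03  0.54  2.07  0.39  0.5  -0.86]
[[[0.04, 0.09, -0.19], [14.4, -4.0, -1.9], 0], [[0.05, 0.1, -0.2], [14.6, -3.7, -1.8], 0], [[0.04, 0.09, -0.19], [14.6, -3.5, -1.5], 0]]
err tool xyz [ 43.3 -12.   -5.7] rot [ 0.13  0.28 -0.58]
```

>>> carry_out:
  increments:
    - [[0.04,0.09,-0.19],[11,-4,-2],0]
    - [[0.04,0.09,-0.19],[11,-4,-2],0]
    - [[0.04,0.09,-0.19],[11,-3,-1.5],0]
    - [[0,0,0],[0,0,0],0]

```text
time: 18.95
ee_pos: [452.5, -12.0, 73.9]
eef_rot: [-0.271, 0.654, -0.269, 0.653]
ft_force: [-0.1, 0.1, 0.7]
opening: 85.2
```

Run:
```python
from h import *
err([453.3,-61,26],0,-45,0,5)
```

```text
t 18.95 p [452.5 -12.   73.9] open 85.2 F [-0.1  0.1  0.7] q [-0.87  1.1   0.56  2.08  0.4   0.48 -0.88]
[[[0.01, 0.0, 0.0], [17.9, -0.2, 0.2], 0], [[0.0, 0.0, 0.0], [17.9, -0.1, 0.1], 0], [[0.01, 0.0, -0.01], [17.9, -0.2, 0.2], 0], [[0.01, 0.0, 0.0], [17.9, -0.2, 0.1], 0], [[0.0, 0.01, 0.0], [17.9, -0.1, 0.2], 0]]
err tool xyz [89.5 -0.9  0.8] rot [ 0.03  0.01 -0.01]
```

>>> carry_out:
  increments:
    - [[0,0,0],[18,1,0],0]
    - [[0,0,0],[18,1,0],0]
    - [[0,0,0],[18,1,0],0]
    - [[0,0,0],[16,1,0],0]
    - [[0,0,0],[0,0,0],0]

```text
time: 19.45
ee_pos: [454.0, -61.8, 21.9]
eef_rot: [-0.267, 0.653, -0.27, 0.655]
ft_force: [-0.0, -0.4, -0.6]
opening: 85.8
```

Run:
```python
from h import *
err([453.3,-61,26],0,-45,0,2)
```

```text
t 19.45 p [454.  -61.8  21.9] open 85.8 F [-0.  -0.4 -0.6] q [-0.81  1.23  0.6   2.11  0.43  0.28 -0.91]
[[[-0.02, 0.0, -0.03], [8.8, -1.2, -0.4], 0], [[-0.02, 0.0, -0.02], [8.7, -1.2, -0.3], 0]]
err tool xyz [17.5 -2.4 -0.7] rot [-0.04  0.   -0.05]
```

>>> carry_out:
  increments:
    - [[-0.02,0,-0.02],[8.5,-1,0],0]
    - [[-0.02,0,-0.02],[7.5,-1,0],0]
    - [[0,0,0],[0,0,0],255]
    - [[0,0,0],[0,0,0],255]
    - [[0,0,0],[0,0,0],255]
    - [[0,0,0],[0,0,0],255]
    - [[0,0,0],[0,0,0],255]

```text
time: 20.15
ee_pos: [455.1, -74.2, 13.1]
eef_rot: [-0.269, 0.653, -0.27, 0.655]
ft_force: [0.1, -1.3, -1.6]
opening: 55.3
```

Run:
```python
from h import *
err([453.3,-61,26],0,-45,0,1)
p,r,s=cur(); z=r.apply([0,0,1]); print('jaw yaw',np.degrees(np.arctan2(z[1],z[0])))
save_rel([453.5,-61,28],coilR(0,0))
plan_coil([465,-61,80],coilR(0,0),2,255)
plan_coil([530,-30,130],coilR(-5,90),16,255)
```

```text
t 20.15 p [455.1 -74.2  13.1] open 55.3 F [ 0.1 -1.3 -1.6] q [-0.79  1.26  0.62  2.12  0.44  0.24 -0.91]
[[[-0.02, 0.02, -0.04], [2.5, 0.2, -1.8], 0]]
err tool xyz [ 2.5  0.2 -1.8] rot [-0.02  0.02 -0.04]
jaw yaw 0.02100002571994689
[[[0.0, 0.0, 0.0], [-18.4, -18.3, 5.8], 255], [[0.0, 0.0, 0.0], [-18.5, -18.3, 5.8], 255]]
[[[0.06, 0.0, 0.94], [-6.1, -1.2, 4.8], 255], [[0.06, 0.0, 0.93], [-6.3, -0.5, 4.8], 255], [[0.06, 0.0, 0.94], [-6.6, 0.1, 4.9], 255], [[0.06, 0.01, 0.94], [-6.7, 0.7, 4.8], 255], [[0.06, 0.0, 0.93], [-6.9, 1.5, 4.9], 255], [[0.06, 0.0, 0.94], [-6.8, 2.1, 4.8], 255], [[0.06, 0.0, 0.94], [-6.8, 2.7, 4.9], 255], [[0.06, 0.0, 0.93], [-6.6, 3.5, 4.8], 255]]
[[[0.06, 0.0, 0.94], [-6.5, 4.1, 4.8], 255], [[0.06, 0.0, 0.94], [-6.2, 4.7, 4.9], 255], [[0.06, 0.0, 0.93], [-5.9, 5.4, 4.7], 255], [[0.06, 0.01, 0.94], [-5.6, 5.9, 4.8], 255], [[0.06, 0.0, 0.94], [-5.2, 6.5, 4.7], 255], [[0.06, 0.0, 0.93], [-4.6, 6.9, 4.8], 255], [[0.06, 0.0, 0.94], [-4.2, 7.4, 4.6], 255], [[0.06, 0.0, 0.94], [-3.6, 7.8, 4.7], 255]]
```

>>> carry_out:
  increments:
    - [[0,0,0],[-18,-18,5],255]
    - [[0,0,0],[-18,-18,5],255]
    - [[0.06,0,0.94],[-6,-1,5],255]
    - [[0.06,0,0.94],[-6,-0.5,5],255]
    - [[0.06,0,0.94],[-6.5,0,5],255]
    - [[0.06,0,0.94],[-6.5,0.5,5],255]
    - [[0.06,0,0.94],[-7,1.5,5],255]
    - [[0.06,0,0.94],[-7,2,5],255]

```text
time: 20.95
ee_pos: [497.7, -42.2, 96.0]
eef_rot: [-0.053, 0.698, -0.063, 0.711]
ft_force: [-0.6, -0.7, -3.8]
opening: 55.5
```

Run:
```python
from h import *
C,RC=coil(); p,r,s=cur(); rep(s); print(C.round(1),RC.as_euler('ZYX',degrees=True).round(1))
plan_coil([540,-30,120],coilR(-5,90),10,255)
```

```text
t 20.95 p [497.7 -42.2  96. ] open 55.5 F [-0.6 -0.7 -3.8] q [-0.16  0.76  0.06  2.08  0.4   0.32 -0.51]
[495.8 -40.  115.7] [-0.6 -1.  35.3]
[[[0.08, -0.01, 0.91], [-0.7, 2.9, 4.4], 255], [[0.08, 0.0, 0.91], [-0.6, 2.9, 4.5], 255], [[0.08, -0.01, 0.91], [-0.5, 3.0, 4.4], 255], [[0.08, 0.0, 0.91], [-0.4, 3.1, 4.4], 255], [[0.07, -0.01, 0.91], [-0.3, 3.1, 4.5], 255], [[0.08, -0.01, 0.91], [-0.1, 3.2, 4.4], 255], [[0.08, 0.0, 0.91], [0.0, 3.2, 4.3], 255], [[0.08, -0.01, 0.91], [0.1, 3.2, 4.4], 255]]
[[[0.08, 0.0, 0.91], [0.2, 3.2, 4.4], 255], [[0.08, -0.01, 0.91], [0.4, 3.2, 4.4], 255]]
```

>>> carry_out:
  increments:
    - [[0.07,0,0.91],[-2,3,11],255]
    - [[0.07,0,0.91],[-2,3,11],255]
    - [[0.07,0,0.91],[-2,3,11],255]
    - [[0.07,0,0.91],[-2,3,11],255]
    - [[0.07,0,0.91],[-2,3,11],255]
    - [[0.07,0,0.91],[-2,3,11],255]
    - [[0.07,0,0.91],[-2,3,11],255]
    - [[0.07,0,0.91],[-2,3,11],255]

```text
time: 21.75
ee_pos: [584.3, -32.2, 120.7]
eef_rot: [0.24, 0.663, 0.191, 0.682]
ft_force: [1.2, 0.7, -4.4]
opening: 55.4
```

Run:
```python
from h import *
C,RC=coil(); p,r,s=cur(); rep(s); print(C.round(1),RC.as_euler('ZYX',degrees=True).round(1))
plan_coil([590,-10,60],coilR(-5,90),6,255)
c=shot('side','s9.png',(200,150,340,255),5)
```

```text
t 21.75 p [584.3 -32.2 120.7] open 55.4 F [ 1.2  0.7 -4.4] q [ 0.72  1.03 -0.8   1.71  0.07  0.67  0.07]
[581.7 -44.5 136.2] [-4.1 -0.2 80.4]
[[[0.02, -0.01, 0.27], [13.7, -2.1, 0.9], 255], [[0.03, -0.01, 0.27], [13.6, -2.5, 0.9], 255], [[0.02, -0.01, 0.26], [13.5, -2.8, 0.9], 255], [[0.02, -0.01, 0.27], [13.4, -3.2, 0.9], 255], [[0.02, -0.01, 0.27], [13.4, -3.6, 0.9], 255], [[0.03, -0.01, 0.27], [13.2, -4.0, 0.9], 255]]
```

View pics/s9.png

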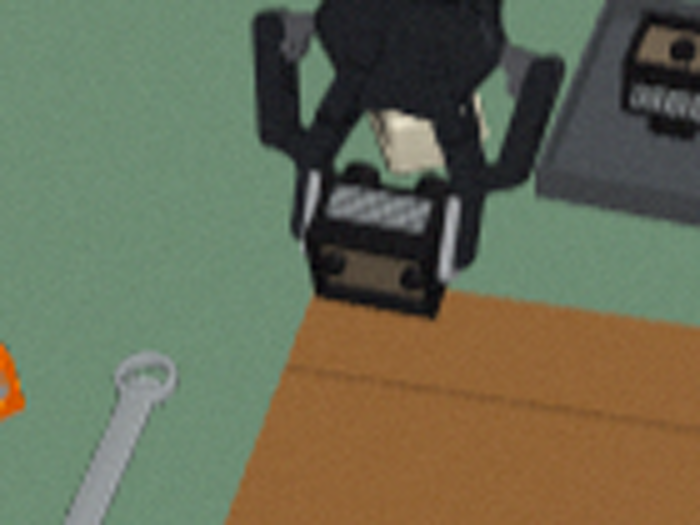

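Coil B shows two bosses, at crop (333,262) and (410,277), so it goes in tray_two. First, onto its side on the card.

>>> carry_out:
  increments:
    - [[0.02,0,0.27],[13.5,-3,1],255]
    - [[0.02,0,0.27],[13.5,-3,1],255]
    - [[0.02,0,0.27],[13.5,-4,1],255]
    - [[0.02,0,0.27],[13.5,-4,1],255]
    - [[0.02,0,0.27],[13,-4,1],255]
    - [[0.02,0,0.27],[13,-5,1],255]
    - [[0,0,0],[0,0,0],255]

```text
time: 22.5
ee_pos: [588.1, -11.4, 27.9]
eef_rot: [0.301, 0.647, 0.233, 0.66]
ft_force: [-1.0, -0.2, -3.6]
opening: 55.6
```

Run:
```python
from h import *
C,RC=coil(); p,r,s=cur(); rep(s); print(C.round(1),RC.as_euler('ZYX',degrees=True).round(1))
plan_coil([C[0],C[1]+2,30],coilR(-5,90),4,255)
```

```text
t 22.5 p [588.1 -11.4  27.9] open 55.6 F [-1.  -0.2 -3.6] q [ 0.76  1.27 -0.83  1.67  0.07  0.6   0.17]
[585.4 -25.9  41.3] [-5.3  1.1 89.2]
[[[-0.04, -0.02, 0.03], [2.4, -1.5, 0.0], 255], [[-0.04, -0.02, 0.04], [2.3, -1.6, 0.1], 255], [[-0.05, -0.03, 0.03], [2.4, -1.6, 0.0], 255], [[-0.04, -0.02, 0.03], [2.3, -1.5, 0.0], 255]]
```

>>> carry_out:
  increments:
    - [[-0.04,-0.02,0.03],[2.4,-1.6,0],255]
    - [[-0.04,-0.02,0.03],[2.4,-1.6,0],255]
    - [[-0.04,-0.02,0.03],[2.4,-1.6,0],255]
    - [[-0.04,-0.02,0.03],[1.8,-1.6,0],255]
    - [[0,0,0],[0,0,0],255]

```text
time: 23.0
ee_pos: [588.0, -10.1, 17.5]
eef_rot: [0.297, 0.641, 0.241, 0.666]
ft_force: [0.4, 0.2, -3.3]
opening: 55.2
```

Run:
```python
from h import *
C,RC=coil(); p,r,s=cur(); rep(s); print(C.round(1),RC.as_euler('ZYX',degrees=True).round(1))
plan_coil([C[0],C[1],C[2]-3],coilR(-5,90),3,255)
```

```text
t 23.0 p [588.  -10.1  17.5] open 55.2 F [ 0.4  0.2 -3.3] q [ 0.77  1.29 -0.84  1.67  0.09  0.57  0.19]
[585.1 -24.7  30.8] [-4.8 -0.1 89.6]
[[[0.01, 0.0, 0.02], [0.7, -0.7, 0.0], 255], [[0.01, -0.01, 0.03], [0.7, -0.6, 0.0], 255], [[0.01, 0.0, 0.02], [0.7, -0.7, 0.0], 255]]
```

>>> carry_out:
  increments:
    - [[0.01,0,0.02],[0.8,-0.8,0],255]
    - [[0.01,0,0.02],[0.8,-0.8,0],255]
    - [[0,0,0.02],[0.8,-0.8,0],255]

```text
time: 23.3
ee_pos: [588.7, -10.1, 15.4]
eef_rot: [0.3, 0.639, 0.243, 0.665]
ft_force: [-1.9, -3.4, 5.7]
opening: 55.1
```

>>> carry_out:
  increments:
    - [[0,0,0],[0.7,-0.7,0],255]
    - [[0,0,0],[0.7,-0.7,0],255]

```text
time: 23.5
ee_pos: [588.7, -10.1, 15.4]
eef_rot: [0.301, 0.639, 0.244, 0.665]
ft_force: [-2.7, -3.6, 5.5]
opening: 55.3
```

>>> carry_out:
  increments:
    - [[0,0,0],[0,0,0],0]
    - [[0,0,0],[0,0,0],0]
    - [[0,0,0],[0,0,0],0]
    - [[0,0,0],[-20,0,0],0]
    - [[0,0,0],[-35,0,0],0]
    - [[0,0,0],[-45,0,0],0]
    - [[0,0,-0.5],[-25,0,0],0]

```text
time: 24.2
ee_pos: [578.8, -96.9, 102.6]
eef_rot: [0.285, 0.649, 0.229, 0.668]
ft_force: [0.2, -0.0, -0.6]
opening: 85.7
```

Run:
```python
from h import *
p,r,s=cur(); rep(s)
c=shot('side','s10.png',(200,150,340,255),5)
d=shot('top','t10.png',(260,150,360,250),6)
for X in (c,d):
    P=cloud(X).reshape(-1,3); m=(abs(P[:,0]-585)<50)&(abs(P[:,1]+25)<50)&(P[:,2]>42)&(P[:,2]<54)
    t=P[m]; print(len(t),cv2.minAreaRect(t[:,:2].astype(np.float32)))
```

```text
t 24.2 p [578.8 -96.9 102.6] open 85.7 F [ 0.2 -0.  -0.6] q [ 0.88  1.15 -0.86  1.6   0.07  0.81  0.2 ]
327 ((587.9351196289062, -23.772541046142578), (50.32599639892578, 56.380950927734375), 86.0201416015625)
381 ((586.3861694335938, -22.973709106445312), (49.706180572509766, 56.85350036621094), 83.43869018554688)
```

View pics/s10.png

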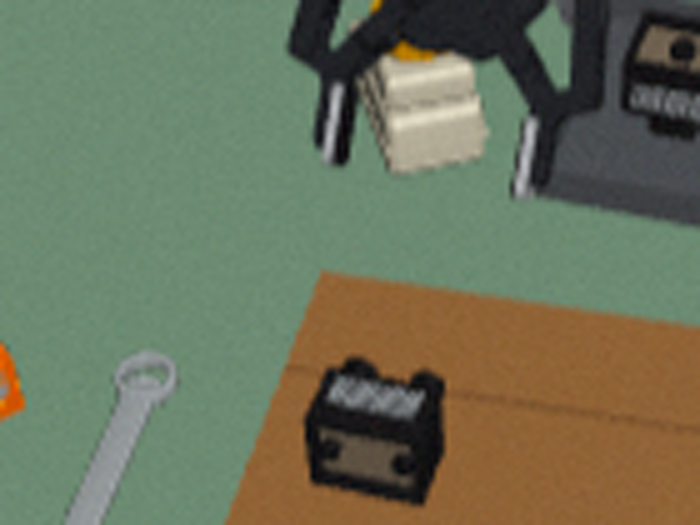

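View pics/t10.png

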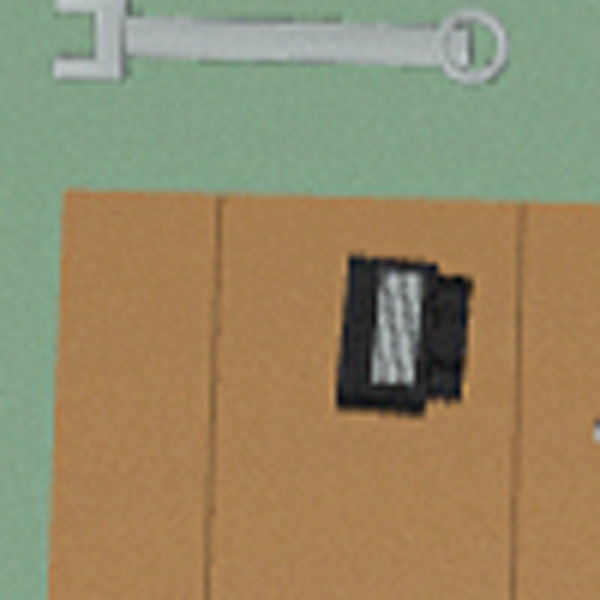

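Coil B is on its side at (586.7,−23.6), yaw −5°, with two bosses at crop (330,445) and (402,460). Now the regrasp.

Run:
```python
from h import *
p,r,s=cur()
p,r=plan(p,r,np.array([583,-15,152]),tool(-5,-5),8,0)
rt=tool(-5,-55); d=rt.apply([1,0,0]); n=R.from_euler('z',-5,degrees=True).apply([0,1,0]); g=np.array([586.7,-23.6,26])+4*n+[0,0,2]; print(g)
```

```text
[[[0.01, 0.0, -0.99], [2.5, 11.2, -0.6], 0], [[0.01, 0.0, -0.99], [1.4, 11.4, -0.5], 0], [[0.0, 0.0, -1.0], [0.1, 11.4, -0.6], 0], [[0.01, 0.0, -0.99], [-1.0, 11.5, -0.6], 0], [[0.01, 0.01, -0.99], [-2.2, 11.2, -0.6], 0], [[0.01, 0.0, -0.99], [-3.4, 11.0, -0.6], 0], [[0.01, 0.0, -1.0], [-4.5, 10.5, -0.6], 0], [[0.01, 0.0, -0.99], [-5.5, 10.0, -0.6], 0]]
[587.04862297 -19.61522121  28.        ]
```

>>> carry_out:
  increments:
    - [[0,0,-0.99],[-3,13,-0.5],0]
    - [[0,0,-0.99],[-3,13,-0.5],0]
    - [[0,0,-0.99],[-3,13,-0.5],0]
    - [[0,0,-0.99],[-3,13,-0.5],0]
    - [[0,0,-0.99],[-3,13,-0.5],0]
    - [[0,0,-0.99],[-4,12,-0.5],0]
    - [[0,0,-0.99],[-4,12,-0.5],0]
    - [[0,0,-0.99],[-4,12,-0.5],0]

```text
time: 25.1
ee_pos: [580.3, -11.7, 160.6]
eef_rot: [-0.006, 0.709, -0.069, 0.702]
ft_force: [0.4, 0.4, -0.1]
opening: 85.6
```

Run:
```python
from h import *
err([587,-19.6,28],-5,-55,85,8)
```

```text
t 25.1 p [580.3 -11.7 160.6] open 85.6 F [ 0.4  0.4 -0.1] q [ 0.02  0.74 -0.23  1.75  0.39  0.74 -0.55]
[[[0.0, -0.01, -1.02], [11.3, 6.9, 1.0], 0], [[0.0, -0.01, -1.02], [10.5, 8.0, 0.9], 0], [[0.0, 0.0, -1.02], [9.6, 9.2, 1.0], 0], [[0.0, -0.01, -1.02], [8.6, 10.1, 1.0], 0], [[0.0, -0.01, -1.02], [7.5, 10.9, 0.9], 0], [[0.01, -0.01, -1.02], [6.2, 11.7, 1.0], 0], [[0.0, -0.01, -1.02], [5.0, 12.3, 0.9], 0], [[0.0, -0.01, -1.01], [3.6, 12.8, 0.9], 0]]
err tool xyz [90.5 55.1  7.8] rot [ 0.01 -0.07 -8.15]
```

>>> carry_out:
  increments:
    - [[0,0,-1],[8,9.5,0.5],0]
    - [[0,0,-1],[7,10.5,0.5],0]
    - [[0,0,-1],[7,11,0.5],0]
    - [[0,0,-1],[6,12,0.5],0]
    - [[0,0,-1],[5,13,0.5],0]
    - [[0,0,-1],[5,13.5,0.5],0]
    - [[0,0,-1],[4,14,0.5],0]
    - [[0,0,-0.5],[3,10,0.5],0]

```text
time: 25.9
ee_pos: [585.4, 69.8, 69.7]
eef_rot: [-0.293, 0.647, -0.331, 0.621]
ft_force: [0.2, 0.2, 0.0]
opening: 85.4
```

Run:
```python
from h import *
err([587,-19.6,28],-5,-55,80,3)
```

```text
t 25.9 p [585.4  69.8  69.7] open 85.4 F [0.2 0.2 0. ] q [-0.65  1.17  0.15  1.47  0.61  1.2  -1.04]
[[[0.07, 0.04, -0.14], [12.3, -6.2, 2.8], 0], [[0.07, 0.05, -0.15], [12.5, -6.1, 2.9], 0], [[0.07, 0.04, -0.14], [12.5, -5.8, 3.1], 0]]
err tool xyz [ 37.  -18.7   8.5] rot [ 0.21  0.13 -0.43]
```

>>> carry_out:
  increments:
    - [[0.07,0.04,-0.14],[10,-6,3],0]
    - [[0.07,0.04,-0.14],[10,-6,3],0]
    - [[0.07,0.04,-0.14],[10,-5,3],0]
    - [[0,0,0],[0,0,0],0]

```text
time: 26.3
ee_pos: [589.2, 33.1, 60.9]
eef_rot: [-0.302, 0.642, -0.352, 0.61]
ft_force: [-0.3, -0.6, -0.7]
opening: 85.3
```

Run:
```python
from h import *
err([587,-19.6,28],-5,-55,0,5)
```

```text
t 26.3 p [589.2  33.1  60.9] open 85.3 F [-0.3 -0.6 -0.7] q [-0.62  1.2   0.18  1.47  0.64  1.19 -1.05]
[[[0.01, 0.0, 0.01], [16.6, -0.6, 0.5], 0], [[0.02, -0.01, 0.0], [16.6, -0.6, 0.5], 0], [[0.01, 0.0, 0.01], [16.6, -0.7, 0.5], 0], [[0.02, 0.0, 0.01], [16.6, -0.6, 0.5], 0], [[0.01, 0.0, 0.0], [16.6, -0.6, 0.5], 0]]
err tool xyz [83.  -3.   2.6] rot [ 0.07 -0.01  0.03]
```

>>> carry_out:
  increments:
    - [[0.01,0,0],[16.5,0,0.5],0]
    - [[0.01,0,0],[16.5,0,0.5],0]
    - [[0.01,0,0],[16.5,0,0.5],0]
    - [[0.01,0,0],[16.5,0,0.5],0]
    - [[0,0,0],[0,0,0],0]

```text
time: 26.8
ee_pos: [588.7, -30.0, 28.7]
eef_rot: [-0.294, 0.641, -0.358, 0.612]
ft_force: [-0.1, -0.8, 0.3]
opening: 85.2
```

Run:
```python
from h import *
err([587,-19.6,28],-5,-55,0,2)
```

```text
t 26.8 p [588.7 -30.   28.7] open 85.2 F [-0.1 -0.8  0.3] q [-0.56  1.24  0.21  1.54  0.69  1.06 -1.1 ]
[[[-0.05, -0.03, 0.0], [6.5, 3.2, -1.3], 0], [[-0.06, -0.03, 0.0], [6.5, 3.2, -1.3], 0]]
err tool xyz [13.   6.4 -2.6] rot [-0.11 -0.06 -0.  ]
```

>>> carry_out:
  increments:
    - [[-0.05,-0.03,0],[6.5,4,-1.3],0]
    - [[-0.05,-0.03,0],[6.5,4,-1.3],0]
    - [[0,0,0],[0,0,0],0]

```text
time: 27.1
ee_pos: [586.8, -36.1, 15.7]
eef_rot: [-0.297, 0.64, -0.353, 0.614]
ft_force: [-1.2, -0.4, -0.1]
opening: 85.3
```

Run:
```python
from h import *
err([587,-19.6,28],-5,-55,0,1)
```

```text
t 27.1 p [586.8 -36.1  15.7] open 85.3 F [-1.2 -0.4 -0.1] q [-0.55  1.26  0.22  1.56  0.71  1.02 -1.11]
[[[-0.04, 0.01, -0.04], [0.5, -0.7, -1.2], 0]]
err tool xyz [ 0.5 -0.7 -1.2] rot [-0.04  0.01 -0.04]
```

>>> carry_out:
  increments:
    - [[-0.03,0,-0.02],[0,-1,-1],255]
    - [[0,0,0],[0,0,0],255]
    - [[0,0,0],[0,0,0],255]
    - [[0,0,0],[0,0,0],255]
    - [[0,0,0],[0,0,0],255]

```text
time: 27.6
ee_pos: [586.2, -34.7, 16.7]
eef_rot: [-0.299, 0.64, -0.352, 0.614]
ft_force: [-0.4, -1.2, -0.5]
opening: 55.6
```

Run:
```python
from h import *
p,r,s=cur(); rep(s); z=r.apply([0,0,1]); y=np.degrees(np.arctan2(z[1],z[0]));print('jaw yaw',y)
save_rel([586.5,-23.6,26],coilR(y,90))
plan_coil([586,-20,80],coilR(y,90),2,255)
plan_coil([560,60,170],coilR(10,135),8,255)
```

```text
t 27.6 p [586.2 -34.7  16.7] open 55.6 F [-0.4 -1.2 -0.5] q [-0.55  1.25  0.22  1.56  0.71  1.02 -1.11]
jaw yaw -4.8031015116141935
[[[0.0, 0.0, 0.0], [-17.0, -21.1, -0.4], 255], [[0.0, 0.0, 0.0], [-17.0, -21.0, -0.3], 255]]
[[[-0.27, -0.17, 0.93], [-18.9, -7.5, -3.9], 255], [[-0.26, -0.17, 0.94], [-19.7, -5.5, -3.9], 255], [[-0.27, -0.16, 0.93], [-20.3, -3.4, -3.6], 255], [[-0.27, -0.17, 0.93], [-20.8, -1.3, -3.4], 255], [[-0.26, -0.17, 0.93], [-21.0, 0.8, -3.1], 255], [[-0.27, -0.17, 0.94], [-21.0, 2.8, -2.7], 255], [[-0.26, -0.17, 0.93], [-20.8, 5.1, -2.3], 255], [[-0.27, -0.16, 0.93], [-20.5, 7.0, -1.7], 255]]
```

>>> carry_out:
  increments:
    - [[0,0,0],[-17,-21,0],255]
    - [[0,0,0],[-17,-21,0],255]
    - [[-0.27,-0.17,0.93],[-19,-7,-4],255]
    - [[-0.27,-0.17,0.93],[-19,-5,-4],255]
    - [[-0.27,-0.17,0.93],[-20,-3,-4],255]
    - [[-0.27,-0.17,0.93],[-20,-1,-3],255]
    - [[-0.27,-0.17,0.93],[-20,1,-3],255]
    - [[-0.27,-0.17,0.93],[-20,3,-3],255]

```text
time: 28.4
ee_pos: [563.6, 47.8, 166.3]
eef_rot: [-0.167, 0.696, -0.072, 0.695]
ft_force: [0.0, -0.7, -4.0]
opening: 55.6
```

Run:
```python
from h import *
C,RC=coil(); p,r,s=cur(); rep(s); print(C.round(1),RC.as_euler('ZYX',degrees=True).round(1))
c=shot('side','s11.png',(200,150,360,270),5)
d=env.read_camera('top'); print([ (np.round(x['point']),round(x['score'],2)) for x in env.pinpoint('tray_two','top')])
plan_coil([436,262,140],coilR(35,180),14,255)
```

```text
t 28.4 p [563.6  47.8 166.3] open 55.6 F [ 0.  -0.7 -4. ] q [-0.29  0.74 -0.11  1.79  0.56  0.81 -0.68]
[562.8  51.3 180.3] [  7.6   1.5 125.5]
[]
[[[-0.34, 0.03, 0.64], [-2.7, 17.3, -7.2], 255], [[-0.34, 0.03, 0.63], [-1.5, 17.7, -6.6], 255], [[-0.34, 0.03, 0.64], [-0.4, 18.0, -6.0], 255], [[-0.34, 0.03, 0.63], [0.7, 18.1, -5.3], 255], [[-0.34, 0.04, 0.64], [1.9, 18.3, -4.8], 255], [[-0.34, 0.03, 0.63], [3.1, 18.2, -4.1], 255], [[-0.35, 0.03, 0.64], [4.2, 18.1, -3.6], 255], [[-0.34, 0.03, 0.63], [5.4, 17.9, -2.8], 255]]
[[[-0.34, 0.03, 0.64], [6.5, 17.5, -2.3], 255], [[-0.34, 0.03, 0.63], [7.6, 17.2, -1.7], 255], [[-0.34, 0.03, 0.64], [8.6, 16.6, -1.0], 255], [[-0.34, 0.03, 0.63], [9.7, 16.1, -0.5], 255], [[-0.34, 0.03, 0.64], [10.7, 15.4, 0.1], 255], [[-0.34, 0.03, 0.64], [11.5, 14.6, 0.6], 255]]
```

View pics/s11.png

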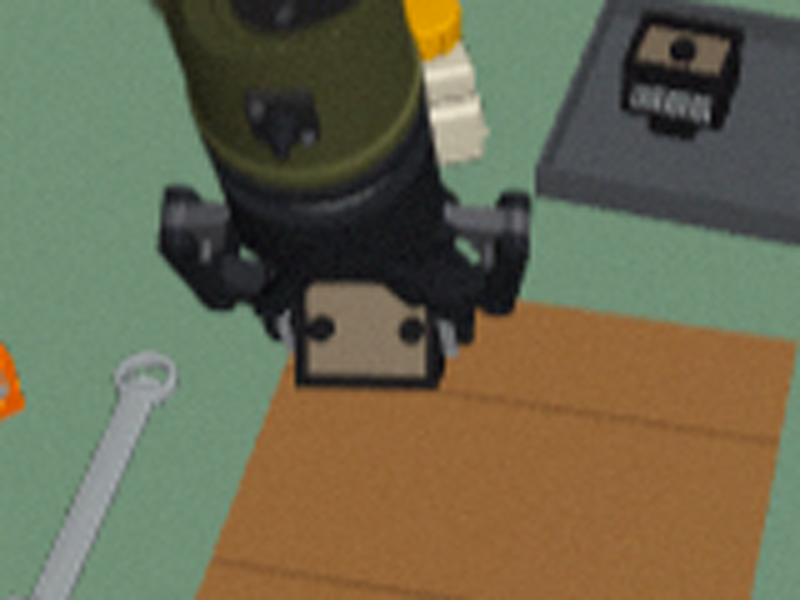

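The crop confirms two bosses, at (320,328) and (412,330). On to tray_two.

>>> carry_out:
  increments:
    - [[-0.34,0.03,0.65],[-3,17.5,-7],255]
    - [[-0.34,0.03,0.65],[-2,18,-7],255]
    - [[-0.34,0.03,0.65],[-1,18,-6],255]
    - [[-0.34,0.03,0.65],[0,18,-5],255]
    - [[-0.34,0.03,0.65],[1,18,-5],255]
    - [[-0.34,0.03,0.65],[2,18,-4],255]
    - [[-0.34,0.03,0.65],[4,18,-4],255]
    - [[-0.34,0.03,0.65],[5,18,-3],255]

```text
time: 29.35
ee_pos: [477.5, 180.2, 134.3]
eef_rot: [-0.07, 0.736, 0.215, 0.638]
ft_force: [-0.2, -0.0, -3.2]
opening: 55.2
```

Run:
```python
from h import *
C,RC=coil(); p,r,s=cur(); rep(s); print(C.round(1),RC.as_euler('ZYX',degrees=True).round(1))
plan_coil([436,262,120],coilR(35,180),8,255)
```

```text
t 29.35 p [477.5 180.2 134.3] open 55.2 F [-0.2 -0.  -3.2] q [ 0.03  0.8  -0.58  1.87  0.28  0.67 -0.24]
[479.9 176.4 148.1] [ 24.2   5.5 158. ]
[[[-0.25, -0.01, 0.45], [6.1, 11.6, -0.3], 255], [[-0.25, -0.01, 0.44], [6.7, 11.2, -0.1], 255], [[-0.26, -0.01, 0.45], [7.1, 11.0, 0.2], 255], [[-0.25, -0.01, 0.44], [7.6, 10.6, 0.5], 255], [[-0.25, -0.01, 0.45], [8.0, 10.2, 0.8], 255], [[-0.25, -0.01, 0.44], [8.5, 9.7, 0.9], 255], [[-0.25, -0.02, 0.45], [8.9, 9.4, 1.2], 255], [[-0.26, -0.01, 0.44], [9.3, 8.9, 1.4], 255]]
```

>>> carry_out:
  increments:
    - [[-0.25,-0.01,0.45],[5,12,0],255]
    - [[-0.25,-0.01,0.45],[5,12,0],255]
    - [[-0.25,-0.01,0.45],[6,12,0],255]
    - [[-0.25,-0.01,0.45],[6,12,0.5],255]
    - [[-0.25,-0.01,0.45],[7,12,1],255]
    - [[-0.25,-0.01,0.45],[7,11,1],255]
    - [[-0.25,-0.01,0.45],[8,11,1],255]
    - [[-0.25,-0.01,0.45],[8,11,1],255]

```text
time: 30.15
ee_pos: [417.1, 275.6, 103.3]
eef_rot: [0.005, 0.72, 0.407, 0.562]
ft_force: [0.0, 0.3, -3.3]
opening: 55.3
```

Run:
```python
from h import *
C,RC=coil(); p,r,s=cur(); rep(s); print(C.round(1),RC.as_euler('ZYX',degrees=True).round(1))
plan_coil([436,262,60],coilR(35,180),6,255)
```

```text
t 30.15 p [417.1 275.6 103.3] open 55.3 F [ 0.   0.3 -3.3] q [ 0.18  1.05 -0.87  1.89  0.2   0.6   0.01]
[422.4 267.7 114.3] [  35.7    2.1 -178.9]
[[[-0.02, -0.06, -0.03], [6.0, -7.1, 1.7], 255], [[-0.02, -0.06, -0.03], [6.0, -7.0, 1.7], 255], [[-0.02, -0.06, -0.03], [6.1, -7.0, 1.6], 255], [[-0.02, -0.05, -0.03], [6.1, -7.0, 1.5], 255], [[-0.02, -0.06, -0.04], [6.1, -7.0, 1.5], 255], [[-0.02, -0.06, -0.03], [6.2, -7.0, 1.5], 255]]
```

>>> carry_out:
  increments:
    - [[-0.02,-0.06,-0.03],[6,-7,2],255]
    - [[-0.02,-0.06,-0.03],[6,-7,2],255]
    - [[-0.02,-0.06,-0.03],[6,-7,2],255]
    - [[-0.02,-0.06,-0.03],[6,-7,1.5],255]
    - [[-0.02,-0.06,-0.03],[6,-7,1.5],255]
    - [[-0.02,-0.06,-0.03],[6,-7,1.5],255]
    - [[0,0,0],[0,0,0],255]

```text
time: 30.85
ee_pos: [430.9, 267.5, 37.1]
eef_rot: [-0.0, 0.711, 0.402, 0.577]
ft_force: [-0.3, -0.3, -2.7]
opening: 55.3
```

Run:
```python
from h import *
C,RC=coil(); p,r,s=cur(); rep(s); print(C.round(1),RC.as_euler('ZYX',degrees=True).round(1))
plan_coil([434,262,34],coilR(35,180),4,255)
c=shot('top','t12.png',(140,170,270,340),4)
```

```text
t 30.85 p [430.9 267.5  37.1] open 55.3 F [-0.3 -0.3 -2.7] q [ 0.16  1.14 -0.79  1.89  0.27  0.49  0.03]
[435.7 259.6  48.3] [ 35.    0.6 179.7]
[[[-0.01, -0.02, 0.01], [3.3, -1.4, 0.1], 255], [[-0.02, -0.02, 0.01], [3.4, -1.4, 0.0], 255], [[-0.01, -0.02, 0.02], [3.3, -1.5, 0.0], 255], [[-0.02, -0.02, 0.01], [3.4, -1.4, 0.1], 255]]
```

View pics/t12.png

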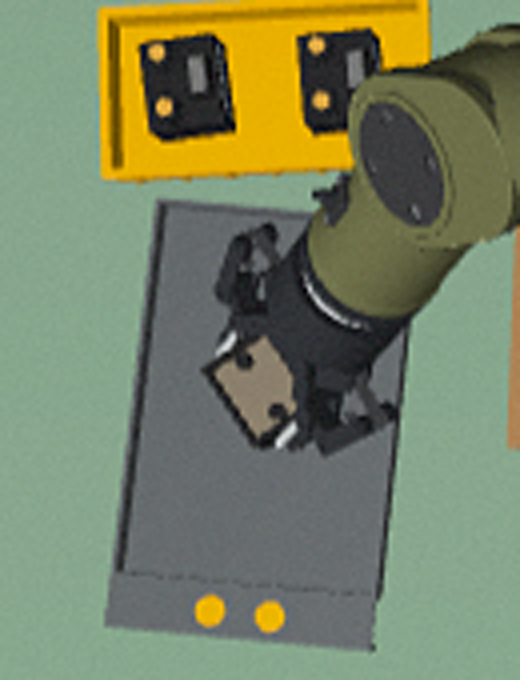

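>>> carry_out:
  increments:
    - [[-0.01,-0.02,0.01],[3.3,-1.5,0],255]
    - [[-0.01,-0.02,0.01],[3.3,-1.5,0],255]
    - [[-0.01,-0.02,0.01],[3.3,-1.5,0],255]
    - [[-0.01,-0.02,0.01],[3.3,-1.5,0],255]
    - [[0,0,0],[0,0,0],255]

```text
time: 31.4
ee_pos: [429.8, 270.9, 23.8]
eef_rot: [0.002, 0.706, 0.406, 0.58]
ft_force: [0.8, -0.0, -3.2]
opening: 55.6
```

Run:
```python
from h import *
C,RC=coil(); p,r,s=cur(); rep(s); print(C.round(1),RC.as_euler('ZYX',degrees=True).round(1))
plan_coil([C[0],C[1],C[2]-3],coilR(35,180),3,255)
```

```text
t 31.4 p [429.8 270.9  23.8] open 55.6 F [ 0.8 -0.  -3.2] q [ 0.15  1.16 -0.78  1.9   0.28  0.45  0.04]
[434.5 262.8  34.9] [ 34.9  -0.2 180. ]
[[[0.0, 0.01, 0.0], [0.8, -0.6, 0.0], 255], [[0.0, 0.01, 0.0], [0.8, -0.5, 0.0], 255], [[0.0, 0.01, 0.0], [0.9, -0.6, -0.1], 255]]
```

>>> carry_out:
  increments:
    - [[0,0.01,0],[1,-0.7,0],255]
    - [[0,0.01,0],[1,-0.7,0],255]
    - [[0,0.01,0],[1,-0.7,0],255]
    - [[0,0,0],[0,0,0],255]

```text
time: 31.8
ee_pos: [429.9, 271.1, 20.0]
eef_rot: [0.001, 0.707, 0.406, 0.579]
ft_force: [-0.7, 0.4, -3.3]
opening: 55.5
```

>>> carry_out:
  increments:
    - [[0,0,0],[0.9,-0.6,0],255]
    - [[0,0,0],[0.9,-0.6,0],255]

```text
time: 32.0
ee_pos: [430.0, 271.2, 18.5]
eef_rot: [0.002, 0.707, 0.406, 0.579]
ft_force: [0.4, -5.7, 11.6]
opening: 55.6
```

Run:
```python
from h import *
C,RC=coil(); p,r,s=cur(); rep(s); print(C.round(1),RC.as_euler('ZYX',degrees=True).round(1))
```

```text
t 32.0 p [430.  271.2  18.5] open 55.6 F [ 0.4 -5.7 11.6] q [ 0.15  1.17 -0.78  1.89  0.28  0.45  0.04]
[434.8 263.2  29.6] [  35.   -0. -180.]
```

Contact. I'll release and withdraw.

>>> carry_out:
  increments:
    - [[0,0,0],[0,0,0],0]
    - [[0,0,0],[0,0,0],0]
    - [[0,0,0],[0,0,0],0]
    - [[0,0,0],[-20,0,0],0]
    - [[0,0,0],[-35,0,0],0]
    - [[0,0,0],[-45,0,0],0]
    - [[0,0,0],[-45,-20,0],0]
    - [[0,0,0],[-40,-30,0],0]

```text
time: 32.8
ee_pos: [509.8, 154.9, 146.3]
eef_rot: [-0.001, 0.707, 0.414, 0.573]
ft_force: [0.9, 0.3, -0.6]
opening: 85.4
```

>>> carry_out:
  increments:
    - [[0,0,-0.5],[-40,-30,0],0]
    - [[0,0,-0.5],[-30,-30,0],0]
    - [[0,0,0],[0,0,0],0]
    - [[0,0,0],[0,0,0],0]

```text
time: 33.2
ee_pos: [569.2, 73.9, 172.8]
eef_rot: [-0.037, 0.705, 0.378, 0.6]
ft_force: [-0.5, -0.3, -0.1]
opening: 85.5
```

Run:
```python
from h import *
p,r,s=cur(); rep(s)
d=shot('top','t13.png'); c=shot('side','s13.png')
W=cloud(d).reshape(-1,3); W2=cloud(c).reshape(-1,3)
for C in [(480,-297),(434,263)]:
  for X in (W,W2):
    m=(abs(X[:,0]-C[0])<45)&(abs(X[:,1]-C[1])<45)&(X[:,2]>30)&(X[:,2]<65); P=X[m]
    if len(P)>20: print(len(P),cv2.minAreaRect(P[:,:2].astype(np.float32)),np.percentile(P[:,2],[5,50,95]).round(1))
```

```text
t 33.2 p [569.2  73.9 172.8] open 85.5 F [-0.5 -0.3 -0.1] q [ 0.44  1.   -0.88  1.5   0.26  1.1   0.25]
391 ((482.7375793457031, -297.8611145019531), (53.321250915527344, 57.15382385253906), 83.01102447509766) [32.8 47.  54.8]
514 ((434.8348388671875, 264.7860107421875), (56.58040237426758, 47.35967254638672), 34.68183135986328) [39.4 48.  56.8]
856 ((436.0240783691406, 263.40521240234375), (57.01627731323242, 48.24317169189453), 35.19685363769531) [34.7 46.4 54.2]
```

View pics/t13.png

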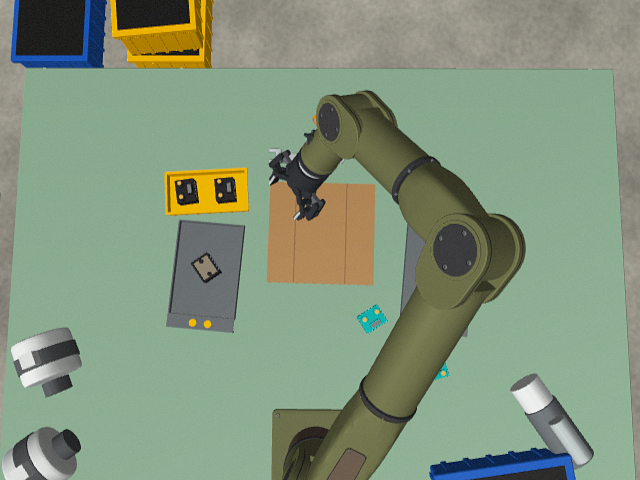

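View pics/s13.png

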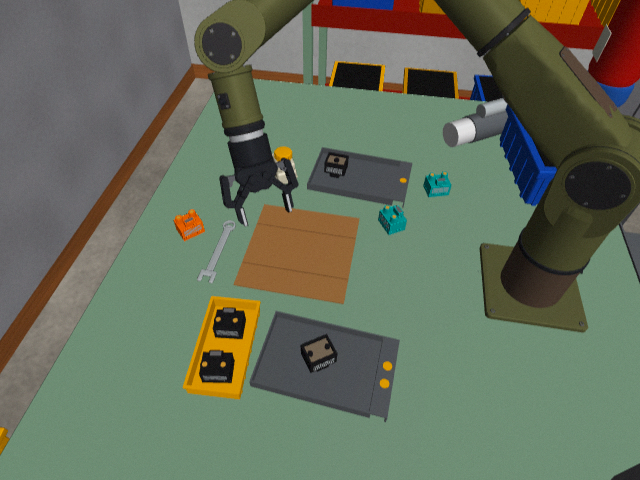

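The side picture shows the two-boss coil at (319,352) in the two-dot tray and the one-boss coil at (336,163) in the one-dot tray. The crate coils and bystanders are where they were, and the arm is clear of everything. I'm handing the job in.

Run:
```python
from h import *
print(env.close_job())
```

```text
the job is handed in; nothing more can be done
None
```

Both coils from the card are upside down, mark up, on the floor of their matching trays, and the job was handed in at about 33 s; no verdict came back. I turned each one in two 90° tips, regrasping while it lay on its side on the card, and set each down until the wrist force showed contact.

- **Far coil, at (598, 44):** it has one boss, so it went in tray_one. In the last pictures it lies at about (481, −297).
- **Near coil, at (453, −61):** it has two bosses, so it went in tray_two. In the last pictures it lies at about (435, 264), turned about 35° to the world x axis.

**Last checks:**
- The final pictures show the correct mark up in each tray, with rim heights of about 54 mm, which fits lying flat.
- The crate coils, the reservoir, the spanner and the look-alikes looked unmoved. The arm hid some of them in the top view, so for those I relied on the side view.
- The gripper was empty and clear of everything.
- The highest wrist force I read was about 12 N.

**What failed or disagreed:**
- My fit of the arm's kinematics never matched, so I dropped it and steered by measured poses.
- One tray_two detection returned nothing, so I placed that coil using the earlier measurements.
- In the final top view the arm hid the one-boss coil, so I checked it in the side view and in an earlier top view.

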